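Unclamp and unload a leaf drill jig, then zero the piece counter

ROBOT

A 6-joint arm with a two-finger parallel gripper is mounted at the origin on the work surface. World frame = base frame: x ahead of the robot, y to its left, z up, the work surface at z = 0. Lengths are in m, angles in rad, forces in N, time in s.
With the tool pointing down it reaches from about 0.35 to 0.8 m from the base axis. Payload 7.3 kg.
Tool frame: the origin (TCP) lies midway between the tips of the shut fingers; the grasp point (between the pads) lies 19 mm behind it; z points along the fingers, y is the direction in which the jaws open and shut (so a half turn about z gives the same grasp; the last joint's range is limited). The gripper opens to 85 mm and grips with 20 to 120 N. Pads are 22 mm wide; open, the fingers measure 114 mm over their backs; the gripper's body (76 mm by 85 mm) begins 54 mm behind the grasp point. The pads swing forward as they close: fully open they stand 13 mm farther back than shut.
Start: joints at [1.113, 0.342, 1.524, -0, 1.275, -0.146], TCP at [0.161, 0.5, 0.231] pointing down, gripper open.
Joint ranges: [-2.53, 2.53], [-0.77, 2.02], [0.04, 2.7], [-1, 4.14], [0.28, 2.66], [-3.11, 3.11]. Speed limits (rad/s): [2.57, 2.57, 3.14, 3.14, 3.14, 3.14].

INTERFACE

Orientations are given as a unit quaternion [w, x, y, z].
In Python, from rig import get_obs, eyes, workorder gives the robot as it stands. The module is installed in compiled form; this text tells all that it offers.
- The arm moves only by the shell command python3 -m jog 'ROWS'. ROWS is a JSON object of lists of equal length, an entry for each row: "offset": the shift along the tool's x, y, z as a fraction of full scale, a list of three; "rot": the turn, a rotation vector about the tool's x, y, z as a fraction of full scale, a list of three; "gripper": the gripper command: -1 is shut, 1 is fully open, values between are in proportion. A call has 1 to 5 rows; each row shifts and turns the commanded pose from where the row before left it, along the tool's axes as they then stand; what a row does not reach is not made up. Full scale, the value 1, is 2.5 cm for a shift and 5 degrees for a turn. A row lasts 1/12 s, in which the tool goes at most 41.7 mm and 7.16 degrees, less where a joint would pass 70% of its speed; a pose out of reach is approached as far as the arm can. A call with a number of a shift or a turn outside -1 to 1 is refused whole. A call with a gripper value outside its range is refused whole. The fingers move at their own pace and stop on an object; the grip force is fixed at half the most. Time passes only in rows, so rows that do not move let the fingers close. It gives the time, the measured TCP pose, the force and the opening at its end, in the units of the state.
- get_obs(): the state, without advancing time (a new reading comes with each control period).
- eyes.snapshot(name): name is "side" or "top"; returns a dict with "pixels" (480x640x3 uint8, red, green, blue), "vfov" (degrees; the focal length in pixels is half the picture's height over the tangent of half this angle, whatever the lens; pixels are square), "cx", "cy" (the principal point, pixels), "cam_to_world" (4x4, takes a point from camera to world coordinates). Camera axes: x right, y down, z forward; pixel columns grow to the right and rows downward; lengths in m; the calibration is good to about 2 mm. A picture is of the moment at which its call begins. There is no depth.
- workorder.finish_job(): hands the job in, once; it reports no verdict.
The state is a dict: "time": time; "q": joint angles; "qvel": joint speeds; "joint_torque": joint torques, N m; "tcp_pos": TCP position; "orientation": TCP orientation; "ft_force": force on the tool from outside, world axes, zero at the start; "moment": the same for the moment, N m; "finger_gap": opening from 0.0 (shut) to 1.0 (fully open).
Only numpy, scipy, OpenCV 4.12 (cv2) and the standard library are available. Lean on these libraries where they do the work, as an engineer would, in place of code of your own. Each camera call takes 0.05 s, during which the arm holds its last target. There are 200 camera calls.

TASK

The batch in the drill jig is drilled: back the wing nut off about a turn and a quarter, swing its hinged bolt out of the slot and right down, open the leaf past upright so that it rests back on its stop, and set every bearing block upright on its feet in the steel parts tray. Then zero the piece counter for the next batch by pressing its recessed reset button fully in with the pin punch, and stand the punch back in its hole in the wooden tool block. Leave the spray can, the oil bottle and the spanner alone.

Things in the scene. Friction and masses are not known exactly. Their poses are not given: they have to be found in the camera images.
- jig: steel leaf drill jig, fixed. Origin: centre of its footprint on the bench; x points from the swing bolt (front) to the leaf hinge (back), y along the nests, z up. Base 110 x 260 mm; nest floors 35 mm up, ribs between nests to 40 mm. Four nests at jig x = 0, y = -81, -27, 27, 81 mm. Posts: 71 mm high at x = -45, y = +-105; 84 mm high at x = 60, y = +-119
- leaf (a joint): angle of the hinged aluminium drill plate (0.42 kg), rad: 0 closed and level, grows as the front edge rises, 1.95 on its stop, leaning back past upright. The hinge is snug (0.32 N m): the leaf stays where it is left, and about 6 N at the knob lifts it. Once half open it can be pushed on over from the front. While the bolt stands in the slot the nut holds it down
- leaf_hinge (a point): point on the leaf's hinge axis, which runs along jig y: jig x = 63, y = 0, z = 76 mm. The closed leaf covers jig x -50 to 67, y -110 to 110 mm, underside 71 mm and top 81 mm above the bench. Two prongs run on from its front edge to x = -75 mm, y +-5.5 to +-21 mm, with a lip 2.4 mm high along their ends; the slot between them, open to the front, takes the bolt
- leaf_knob (a point): centre of the leaf's black ball knob, 25 mm diameter, on a thin stem 30 mm above the leaf's top; moves with the leaf. Closed: jig x = -38, y = 90, z = 111 mm; 107 mm from the hinge axis. Held by fingers that close along jig y it can pivot in the grip, so the tool may stay pointing down while the leaf opens half way; further, the ball creeps out of such a grip
- swing_bolt (a joint): angle of the hinged 8 mm eyebolt (its end is 94 mm from the pivot), rad: 0 upright in the leaf's slot, grows as it swings to the front (jig -x), 1.6 lying on its stop. Stiff pivot: it stays put up to about 0.5 rad, then falls by itself to 1.6. Locked behind the lip while the nut is tight; swings out freely once the nut has risen 4 mm (6.2 rad of nut)
- bolt_pivot (a point): centre of the bolt's pivot pin, which runs along jig y: jig x = -62 mm, y = 0, z = 30 mm
- wing_nut (a joint): wing nut angle on the bolt, rad: near 0 (0 to 0.4) tight, growing as it is loosened (counter-clockwise seen from above), rising 4 mm a turn (steep two-start thread); end of thread at 14. Stiff: about 0.06 N m to turn
- wing_nut_grip (a point): point on the bolt's axis at the height to grip the wings, 28 mm above the face that bears on the leaf. x along the wings, z along the bolt away from its pivot. Wings 52 mm tip to tip, 9 mm thick (y), from 21 mm below to 5 mm above this point; under them a hub 18 mm and a washer 19 mm across (keep the fingertips above these). The bolt's end is up to 15 mm above this point
- block1: bearing (pillow) block 1 of up to four alike, dark steel, 0.16 kg; stands in the nest of jig y = -81 mm when present. Foot 48 (x) x 24 (y) x 10 mm, above it a rounded dome 26 (x) x 24 (y) mm up to 34 mm, with a bore along y. Origin: centre of its underside, z up when it stands on its foot. Grip it across y (24 mm), by the dome
- block2: bearing (pillow) block 2 of up to four alike, dark steel, 0.16 kg; stands in the nest of jig y = -27 mm when present. Foot 48 (x) x 24 (y) x 10 mm, above it a rounded dome 26 (x) x 24 (y) mm up to 34 mm, with a bore along y. Origin: centre of its underside, z up when it stands on its foot. Grip it across y (24 mm), by the dome
- block3: bearing (pillow) block 3 of up to four alike, dark steel, 0.16 kg; stands in the nest of jig y = 27 mm when present. Foot 48 (x) x 24 (y) x 10 mm, above it a rounded dome 26 (x) x 24 (y) mm up to 34 mm, with a bore along y. Origin: centre of its underside, z up when it stands on its foot. Grip it across y (24 mm), by the dome
- block4: bearing (pillow) block 4 of up to four alike, dark steel, 0.16 kg; stands in the nest of jig y = 81 mm when present. Foot 48 (x) x 24 (y) x 10 mm, above it a rounded dome 26 (x) x 24 (y) mm up to 34 mm, with a bore along y. Origin: centre of its underside, z up when it stands on its foot. Grip it across y (24 mm), by the dome
- tray: open steel parts tray, loose, 260 (x) x 150 (y) x 30 mm, walls and floor 3 mm. Origin: centre of its underside, z up. It starts on the left or on the right of the jig
- counter: electronic piece counter, loose grey box 110 (x) x 76 (y) x 40 mm with a display. Origin: centre of its underside, z up. It starts on the other side of the jig than the tray
- reset_hole (a point): centre of the mouth of the reset button's recess, on the counter's top face (40 mm high), at counter x = 34 mm, y = 0. The recess is 10 mm across; the white button, 8.4 mm across, lies 3.5 mm below the mouth
- reset_button (a joint): travel of the reset button, m: 0 out, 0.0035 fully in; the spring takes 2.1 N to start and 4.6 N to go fully in
- punch: pin punch, 0.09 kg, standing upright in the tool block: knurled steel body 13 mm diameter, 85 mm long, and below it a pin 5 mm diameter, 40 mm long. Origin: centre of the shoulder between body and pin (the body runs up from it along +z, the pin's tip is at z = -40 mm); the shoulder rests on the block
- tool_block: wooden tool block, fixed, 45 (x) x 150 (y) x 45 mm, beyond the counter; four drill bits stand in it 40 and 60 mm to either side of the punch, up to 75 mm above the bench. Origin: centre of its underside, z up
- punch_hole (a point): centre of the mouth of the punch's hole, on the block's top face (45 mm high): 9 mm diameter, right through
- spray_can: spray can, 58 mm diameter, 170 mm tall, not to be disturbed; origin: centre of its underside
- oil_bottle: white oil bottle, 56 mm diameter, 150 mm tall, not to be disturbed; origin: centre of its underside
- spanner: combination spanner, 170 mm long, lying on the bench, not to be disturbed; origin: under its middle
There are look-alikes about, which are no part of the job. There is more than one size of the tool_block; the one meant has the size given above.

How it is judged:
By the outcome, as a careful person would: the job done as asked, in the order asked, and still so for the second after the job is handed in, with the robot touching nothing.
Of block1, block2, block3, block4 only 2 to 4 are there at a start; the rules pass over those that are not, and their reading is None.
At some moment in a run one of tray, counter may be knocked a few centimetres aside while the robot is not near it.
It also fails if it takes over 210 s, if anything falls off the work surface, if the arm or the gripper's body presses on something with over 40 N, if the wrist force passes 120 N, or if a joint passes its speed limit or range.

## Working session

There is one attempt and no reset: what is moved stays moved. The work goes in short steps, Python scripts to look and compute and a shell command to move; the robot and the scene stay as the last step left them, time stands still between calls to the robot, and variables do not carry over. Pictures are saved under pics/ and viewed, about 12 in all and at most 16, crops included, and the job is handed in when it is done.

```bash
ls; mkdir -p pics; cat > h.py <<'E'
import numpy as np, cv2
from rig import get_obs, eyes, workorder
from scipy.spatial.transform import Rotation as R
def snap(cam,name,crop=None,scale=1):
    s=eyes.snapshot(cam); im=s["pixels"][:,:,::-1].copy()
    np.save(f'pics/{cam}_last.npy',im)
    if crop: 
        a,b,c,d=crop; im=im[b:d,a:c]
    if scale!=1: im=cv2.resize(im,None,fx=scale,fy=scale,interpolation=cv2.INTER_CUBIC)
    cv2.imwrite(f'pics/{name}.png',im)
    c={k:s[k] for k in("vfov","cx","cy","cam_to_world")}
    np.save(f'pics/{cam}_cal.npy',c,allow_pickle=True)
    return c
def cal(cam): return np.load(f'pics/{cam}_cal.npy',allow_pickle=True).item()
def ray(cam,u,v):
    c=cal(cam); f=240/np.tan(np.radians(c["vfov"])/2); T=np.array(c["cam_to_world"])
    d=T[:3,:3]@np.array([(u-c["cx"])/f,(v-c["cy"])/f,1]); return T[:3,3],d/np.linalg.norm(d)
def atz(cam,u,v,z):
    o,d=ray(cam,u,v); return o+d*(z-o[2])/d[2]
def proj(cam,p):
    c=cal(cam); f=240/np.tan(np.radians(c["vfov"])/2); T=np.array(c["cam_to_world"])
    q=T[:3,:3].T@(np.array(p)-T[:3,3]); return np.array([c["cx"]+f*q[0]/q[2],c["cy"]+f*q[1]/q[2]])
def tri(ua,ub):  # top px, side px
    o1,d1=ray("top",*ua);o2,d2=ray("side",*ub)
    A=np.stack([d1,-d2],1);t=np.linalg.lstsq(A,o2-o1,rcond=None)[0]
    p,q=o1+t[0]*d1,o2+t[1]*d2; return (p+q)/2,np.linalg.norm(p-q)
def Rt():
    w,x,y,z=get_obs()["orientation"]; return R.from_quat([x,y,z,w]).as_matrix()
def to(p,yaw_y=None):
    """tool-axis offset (units of 2.5cm) to take TCP to p"""
    o=get_obs(); d=np.array(p)-o["tcp_pos"]; print("offset units",np.round(Rt().T@d/0.025,2), "dist mm",np.round(d*1000,1))
def st():
    o=get_obs(); print("t",round(o["time"],2),"tcp",np.round(o["tcp_pos"],4),"gap",round(o["finger_gap"],3),"F",np.round(o["ft_force"],1)); print(np.round(Rt(),3).tolist(),"q",np.round(o["q"],2))
E
python3 - <<'E'
from h import *
for c in("top","side"):
    k=snap(c,c+"0"); print(c,k["vfov"],k["cx"],k["cy"],np.round(k["cam_to_world"],3).tolist())
st()
E
```

```text
pics
top 53.14815290867289 325.54403129031004 241.87585888574893 [[0.011, -0.98, 0.199, 0.424], [-1.0, -0.009, 0.007, 0.069], [-0.005, -0.199, -0.98, 1.098], [0.0, 0.0, 0.0, 1.0]]
side 52.868305723258864 320.78619039298184 230.33907481949117 [[0.929, -0.219, 0.299, 0.359], [-0.371, -0.537, 0.758, -0.661], [-0.005, -0.814, -0.58, 0.643], [0.0, 0.0, 0.0, 1.0]]
t 0.1 tcp [0.1609 0.4994 0.2307] gap 1.0 F [-0.3 -0.4 -0.4]
[[-0.952, 0.307, -0.001], [0.307, 0.952, -0.001], [0.0, -0.001, -1.0]] q [ 1.11  0.34  1.52  0.    1.28 -0.15]
```

View pics/top0.png

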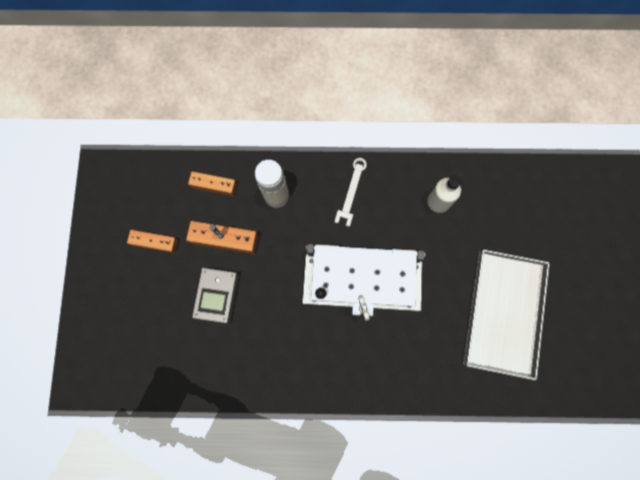

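View pics/side0.png

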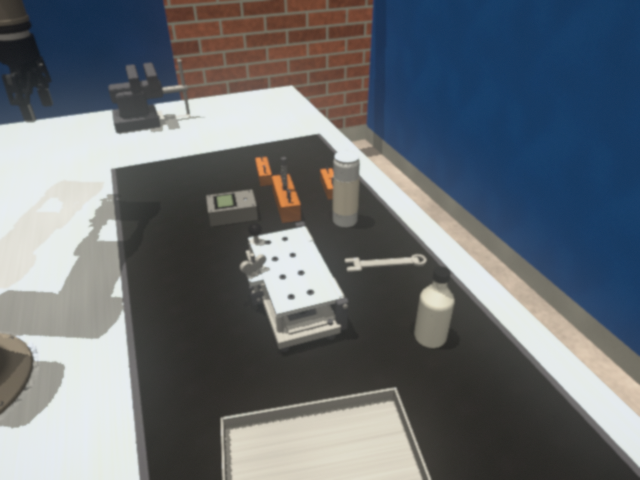

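Overview: jig is at about (363,278) in top, tray at right (507,314), counter at (215,295). Look-alikes for the tool block are (221,236), (212,183) and (151,240). The large one with the punch, at (221,236), fits. I'll check with close crops.

```bash
python3 - <<'E'
from h import *
t=np.load('pics/top_last.npy'); s=np.load('pics/side_last.npy')
f=lambda im,a,b,c,d,k:cv2.resize(im[b:d,a:c],None,fx=k,fy=k,interpolation=cv2.INTER_CUBIC)
cv2.imwrite('pics/c1.png',f(t,295,235,435,325,5))
A=f(t,180,200,270,330,4); B=f(s,195,145,305,235,4)
o=np.zeros((560,800,3),np.uint8); o[:520,:360]=A; o[:360,360:800]=B
cv2.imwrite('pics/c2.png',o)
for p in[(188,243),(192,222),(255,232),(251,252)]: print(np.round(atz("top",*p,0.045),3))
E
```

```text
[0.632 0.385 0.045]
[0.681 0.379 0.045]
[0.659 0.236 0.045]
[0.613 0.243 0.045]
```

View pics/c1.png

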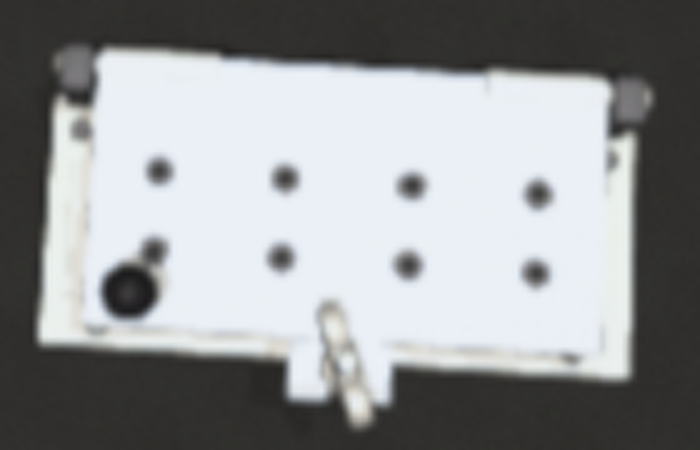

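View pics/c2.png

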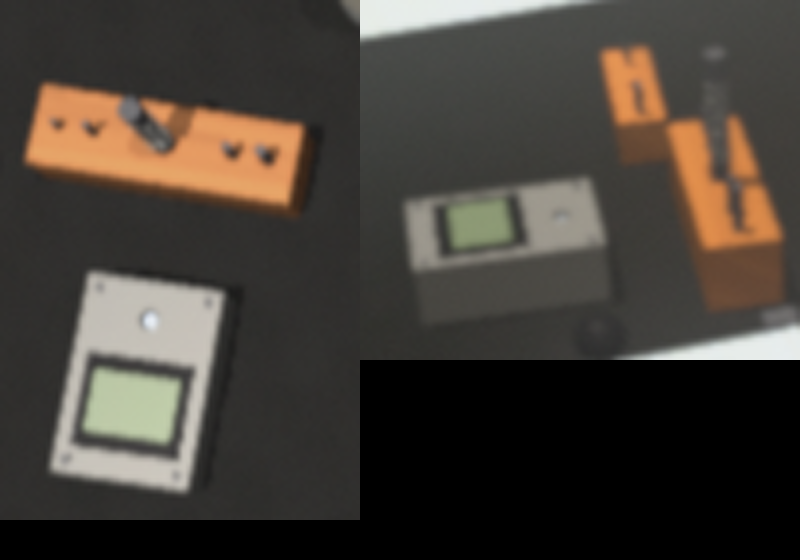

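```bash
cat >> h.py <<'E'
from scipy.optimize import least_squares
def fit(cam,pts,pix,g=(0.45,0,0)):
    pts=np.array(pts)/1000;pix=np.array(pix)
    def r(v):
        c,s=np.cos(v[2]),np.sin(v[2]); return np.concatenate([proj(cam,[v[0]+c*p[0]-s*p[1],v[1]+s*p[0]+c*p[1],p[2]])-q for p,q in zip(pts,pix)])
    k=least_squares(r,g,loss="soft_l1"); return k.x,r(k.x).reshape(-1,2)
def W(v,p):
    c,s=np.cos(v[2]),np.sin(v[2]); p=np.array(p)/1000; return np.array([v[0]+c*p[0]-s*p[1],v[1]+s*p[0]+c*p[1],p[2]])
E
python3 - <<'E'
from h import *
C=lambda l:[(295+a/5-.4,235+b/5-.4) for a,b in l]
pts=[(67,110,81),(67,-110,81),(-50,-110,81),(-50,110,81),(-75,21,81),(-75,-21,81),(60,119,84),(60,-119,84),(-38,90,111)]
v,r=fit("top",pts,C([(99,48),(610,82),(602,352),(85,325),(285,402),(392,405),(76,68),(630,100),(129,291)]))
print("jig",v,np.round(r,1).tolist())
for n,p in dict(nut=(-62,0,109),knob=(-38,90,111)).items(): print(n,W(v,p),proj("top",W(v,p)),proj("side",W(v,p)))
# wings direction: 
a=atz("top",295+330/5,235+305/5,.11);b=atz("top",295+362/5,235+425/5,.11);print("wing",a,b,np.degrees(np.arctan2(*(a-b)[[1,0]])),np.linalg.norm(a-b))
D=lambda l:[(180+a/4-.4,200+b/4-.4) for a,b in l]
k,r=fit("top",[(55,38,40),(55,-38,40),(-55,-38,40),(-55,38,40),(34,0,40)],D([(90,271),(228,291),(188,492),(50,470),(149,321)]),(.5,.3,0));print("counter",k,np.round(r,1).tolist(),W(k,(34,0,40)))
b,r=fit("top",[(22.5,75,45),(22.5,-75,45),(-22.5,-75,45),(-22.5,75,45)],D([(42,84),(304,126),(292,206),(26,163)]),(.6,.3,0));print("tb",b,np.round(r,1).tolist())
print("punch base px",proj("top",W(b,(0,0,45))), "punch top tri",tri((180+132/4,200+105/4),(195+(712-360)/4,145+52/4)))
t,r=fit("top",[(130,75,30),(130,-75,30),(-130,-75,30),(-130,75,30)],[(483,252),(548,262),(537,378),(467,367)],(.4,-.3,0));print("tray",t,np.round(r,1).tolist())
np.save("jig.npy",v);np.save("ctr.npy",k);np.save("tb.npy",b);np.save("tray.npy",t)
E
```

```text
jig [ 0.55066784 -0.00617252 -0.04862951] [[-0.0, 1.1], [-0.2, 0.1], [0.2, 0.7], [-0.7, -0.0], [0.8, -1.0], [-0.6, -0.4], [0.2, -0.3], [0.2, -0.3], [0.0, 0.3]]
nut [ 0.48874114 -0.00315868  0.109     ] [363.66123664 307.4932623 ] [252.07579628 260.52703086]
knob [0.51708769 0.08556828 0.111     ] [320.43882809 293.08194646] [254.19005618 228.99852993]
wing [0.51204428 0.00225226 0.11      ] [ 0.46351574 -0.01054899  0.11      ] 14.777331075449624 0.050188553354036956
counter [ 0.51789072  0.32063366 -0.13946798] [[0.2, 0.3], [-0.8, 0.4], [-0.2, -0.3], [0.2, -0.0], [0.4, -0.4]] [0.55156058 0.31590711 0.04      ]
tb [ 0.64976118  0.31178769 -0.14925628] [[0.4, 0.4], [0.0, 0.1], [-0.7, -0.4], [0.1, -0.1]]
punch base px [221.00057263 235.74009752] punch top tri (array([0.6503217 , 0.3099423 , 0.13039345]), np.float64(0.0021303906912251646))
tray [ 0.48444792 -0.32772184 -0.17379219] [[-1.2, -1.9], [0.4, 0.1], [0.1, 2.1], [0.3, -0.2]]
```

Every fit is within about 1 px: jig (0.551,-0.006, yaw -2.8°), nut axis (0.489,-0.003), wings at 14.8°. The big block measures 45x150 mm, so it's the one meant. Next I move above the nut.

```bash

python3 -m jog '{"offset":[[-0.75,-0.6,0],[-0.75,-0.6,0],[-0.75,-0.6,0],[-0.75,-0.6,0],[-0.75,-0.6,0]],"rot":[[0,0,0],[0,0,0],[0,0,0],[0,0,0],[0,0,0]],"gripper":[1,1,1,1,1]}'
python3 -m jog '{"offset":[[-0.75,-0.6,0],[-0.75,-0.6,0],[-0.75,-0.6,0],[-0.75,-0.6,0],[-0.75,-0.6,0]],"rot":[[0,0,0],[0,0,0],[0,0,0],[0,0,0],[0,0,0]],"gripper":[1,1,1,1,1]}' >/dev/null
python3 -m jog '{"offset":[[-0.75,-0.6,0],[-0.75,-0.6,0],[-0.75,-0.6,0],[-0.75,-0.6,0],[-0.75,-0.6,0]],"rot":[[0,0,0],[0,0,0],[0,0,0],[0,0,0],[0,0,0]],"gripper":[1,1,1,1,1]}' >/dev/null
python3 -m jog '{"offset":[[-0.75,-0.6,0],[-0.75,-0.6,0],[-0.75,-0.6,0],[-0.75,-0.6,0],[-0.75,-0.6,0]],"rot":[[0,0,0],[0,0,0],[0,0,0],[0,0,0],[0,0,0]],"gripper":[1,1,1,1,1]}' >/dev/null
python3 -m jog '{"offset":[[-0.75,-0.6,0],[-0.75,-0.6,0],[-0.75,-0.6,0],[-0.75,-0.6,0],[-0.75,-0.6,0]],"rot":[[0,0,0],[0,0,0],[0,0,0],[0,0,0],[0,0,0]],"gripper":[1,1,1,1,1]}' >/dev/null
python3 -m jog '{"offset":[[0,0,0],[0,0,0],[0,0,0],[0,0,0],[0,0,0]],"rot":[[0,0,1],[0,0,1],[0,0,1],[0,0,1],[0,0,1]],"gripper":[1,1,1,1,1]}' >/dev/null
python3 -m jog '{"offset":[[0,0,0],[0,0,0],[0,0,0],[0,0,0],[0,0,0]],"rot":[[0,0,1],[0,0,1],[0,0,1],[0,0,1],[0,0,1]],"gripper":[1,1,1,1,1]}' >/dev/null
python3 -m jog '{"offset":[[0,0,0],[0,0,0],[0,0,0],[0,0,0],[0,0,0]],"rot":[[0,0,1],[0,0,1],[0,0,1],[0,0,1],[0,0,1]],"gripper":[1,1,1,1,1]}' >/dev/null
python3 -m jog '{"offset":[[0,0,0],[0,0,0],[0,0,0],[0,0,0],[0,0,0]],"rot":[[0,0,1],[0,0,1],[0,0,1],[0,0,1],[0,0,1]],"gripper":[1,1,1,1,1]}' >/dev/null
python3 -m jog '{"offset":[[0,0,0],[0,0,0],[0,0,0],[0,0,0],[0,0,0]],"rot":[[0,0,1],[0,0,1],[0,0,1],[0,0,1],[0,0,1]],"gripper":[1,1,1,1,1]}' >/dev/null
python3 -m jog '{"offset":[[0,0,0],[0,0,0],[0,0,0],[0,0,0],[0,0,0]],"rot":[[0,0,1],[0,0,1],[0,0,1],[0,0,1],[0,0,0.5]],"gripper":[1,1,1,1,1]}'
python3 - <<'E'
from h import *
st(); to([0.4887,-0.0032,0.092])
E
```

```text
time: 0.52
tcp_pos: [0.2275, 0.3984, 0.231]
orientation: [-0.0, 0.155, 0.988, -0.0]
ft_force: [-0.1, -0.6, 0.2]
finger_gap: 0.998
time: 4.68
tcp_pos: [0.4919, -0.001, 0.2309]
orientation: [-0.0, 0.992, 0.125, -0.0]
ft_force: [0.1, 0.9, -0.2]
finger_gap: 1.003
t 4.68 tcp [ 0.4919 -0.001   0.2309] gap 1.003 F [ 0.1  0.9 -0.2]
[[0.969, 0.248, -0.001], [0.248, -0.969, 0.0], [-0.001, -0.0, -1.0]] q [-0.16  0.28  1.61  0.    1.25  1.16]
offset units [-0.14  0.06  5.56] dist mm [  -3.2   -2.2 -138.9]
```

```bash

python3 -m jog '{"offset":[[-0.14,0.06,0.9],[0,0,0.9],[0,0,0.9],[0,0,0.9],[0,0,0.9]],"rot":[[0,0,0],[0,0,0],[0,0,0],[0,0,0],[0,0,0]],"gripper":[1,1,1,1,1]}' >/dev/null
python3 -m jog '{"offset":[[0,0,0.7],[0,0,0.36],[0,0,0],[0,0,0],[0,0,0]],"rot":[[0,0,0],[0,0,0],[0,0,0],[0,0,0],[0,0,0]],"gripper":[1,1,0.2,-0.2,-0.5]}' >/dev/null
python3 -m jog '{"offset":[[0,0,0],[0,0,0],[0,0,0],[0,0,0],[0,0,0]],"rot":[[0,0,0],[0,0,0],[0,0,0],[0,0,0],[0,0,0]],"gripper":[-1,-1,-1,-1,-1]}' >/dev/null
python3 -m jog '{"offset":[[0,0,0],[0,0,0],[0,0,0],[0,0,0],[0,0,0]],"rot":[[0,0,0],[0,0,0],[0,0,0],[0,0,0],[0,0,0]],"gripper":[-1,-1,-1,-1,-1]}'
python3 - <<'E'
from h import *
st(); snap("side","s1",(200,180,360,300),5)
E
```

```text
time: 6.35
tcp_pos: [0.4895, -0.0034, 0.093]
orientation: [0.0, 0.992, 0.127, 0.001]
ft_force: [-2.2, -1.1, 6.3]
finger_gap: 0.089
t 6.35 tcp [ 0.4895 -0.0034  0.093 ] gap 0.089 F [-2.2 -1.1  6.3]
[[0.968, 0.253, 0.001], [0.253, -0.968, -0.0], [0.001, 0.001, -1.0]] q [-0.16  0.44  1.81 -0.    0.89  1.15]
```

View pics/s1.png

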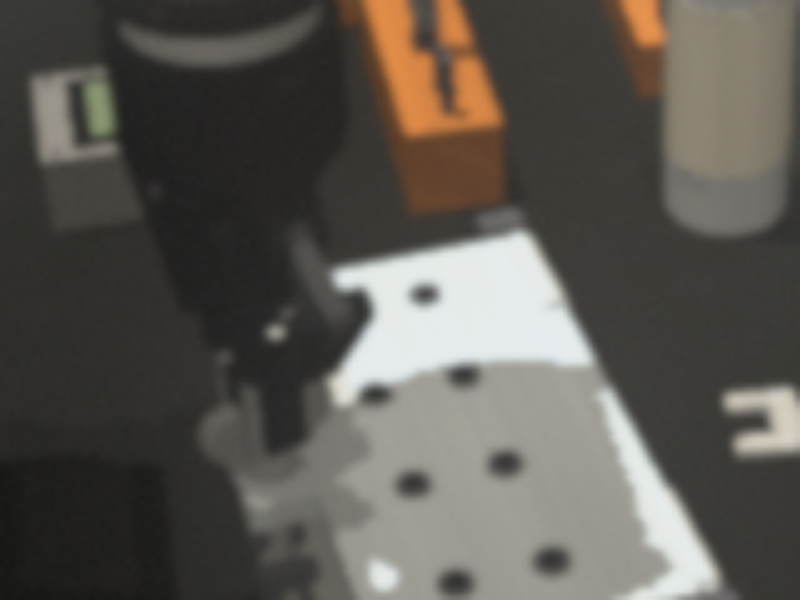

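The fingers hold the wings, with a gap of about 8 mm (crop 270,430). Loosening now: three strokes of 150°.

```bash

python3 -m jog '{"offset":[[0,0,0],[0,0,0],[0,0,-0.01],[0,0,0],[0,0,0]],"rot":[[0,0,-0.5],[0,0,-1],[0,0,-1],[0,0,-1],[0,0,-1]],"gripper":[-1,-1,-1,-1,-1]}'
python3 -m jog '{"offset":[[0,0,0],[0,0,0],[0,0,-0.01],[0,0,0],[0,0,0]],"rot":[[0,0,-1],[0,0,-1],[0,0,-1],[0,0,-1],[0,0,-1]],"gripper":[-1,-1,-1,-1,-1]}' >/dev/null
python3 -m jog '{"offset":[[0,0,0],[0,0,0],[0,0,-0.01],[0,0,0],[0,0,0]],"rot":[[0,0,-1],[0,0,-1],[0,0,-1],[0,0,-1],[0,0,-1]],"gripper":[-1,-1,-1,-1,-1]}' >/dev/null
python3 -m jog '{"offset":[[0,0,0],[0,0,0],[0,0,-0.01],[0,0,0],[0,0,0]],"rot":[[0,0,-1],[0,0,-1],[0,0,-1],[0,0,-1],[0,0,-1]],"gripper":[-1,-1,-1,-1,-1]}' >/dev/null
python3 -m jog '{"offset":[[0,0,0],[0,0,0],[0,0,-0.01],[0,0,0],[0,0,0]],"rot":[[0,0,-1],[0,0,-1],[0,0,-1],[0,0,-1],[0,0,-1]],"gripper":[-1,-1,-1,-1,-1]}' >/dev/null
python3 -m jog '{"offset":[[0,0,0],[0,0,0],[0,0,-0.01],[0,0,0],[0,0,0]],"rot":[[0,0,-1],[0,0,-1],[0,0,-1],[0,0,-1],[0,0,-1]],"gripper":[-1,-1,-1,-1,-1]}' >/dev/null
python3 -m jog '{"offset":[[0,0,0],[0,0,0],[0,0,0],[0,0,0],[0,0,0]],"rot":[[0,0,-0.5],[0,0,0],[0,0,0],[0,0,0],[0,0,0]],"gripper":[-1,-1,-1,-1,-1]}'
python3 - <<'E'
from h import *
st(); print(get_obs()["moment"])
E
```

```text
time: 6.82
tcp_pos: [0.4896, -0.0036, 0.0932]
orientation: [0.0, 0.947, 0.32, 0.001]
ft_force: [-1.1, -0.3, 6.1]
finger_gap: 0.087
time: 9.32
tcp_pos: [0.4902, -0.0035, 0.0947]
orientation: [0.001, 0.134, 0.991, 0.0]
ft_force: [0.6, -0.4, 5.8]
finger_gap: 0.085
t 9.32 tcp [ 0.4902 -0.0035  0.0947] gap 0.085 F [ 0.6 -0.4  5.8]
[[-0.964, 0.265, 0.003], [0.265, 0.964, -0.0], [-0.003, 0.0, -1.0]] q [-0.16  0.44  1.8   0.    0.9  -1.47]
[ 0.05053878 -0.06165201  0.04986166]
```

```bash

python3 -m jog '{"offset":[[0,0,0],[0,0,0],[0,0,0],[0,0,0],[0,0,0]],"rot":[[0,0,0],[0,0,0],[0,0,0],[0,0,0],[0,0,0]],"gripper":[1,1,1,1,1]}'
python3 -m jog '{"offset":[[0,0,0],[0,0,0],[0,0,0],[0,0,0],[0,0,0]],"rot":[[0,0,0],[0,0,0],[0,0,1],[0,0,1],[0,0,1]],"gripper":[1,1,1,1,1]}' >/dev/null
python3 -m jog '{"offset":[[0,0,0],[0,0,0],[0,0,0],[0,0,0],[0,0,0]],"rot":[[0,0,1],[0,0,1],[0,0,1],[0,0,1],[0,0,1]],"gripper":[1,1,1,1,1]}' >/dev/null
python3 -m jog '{"offset":[[0,0,0],[0,0,0],[0,0,0],[0,0,0],[0,0,0]],"rot":[[0,0,1],[0,0,1],[0,0,1],[0,0,1],[0,0,1]],"gripper":[1,1,1,1,1]}' >/dev/null
python3 -m jog '{"offset":[[0,0,0],[0,0,0],[0,0,0],[0,0,0],[0,0,0]],"rot":[[0,0,1],[0,0,1],[0,0,1],[0,0,1],[0,0,1]],"gripper":[1,1,1,1,1]}' >/dev/null
python3 -m jog '{"offset":[[0,0,0],[0,0,0],[0,0,0],[0,0,0],[0,0,0]],"rot":[[0,0,1],[0,0,1],[0,0,1],[0,0,1],[0,0,1]],"gripper":[1,1,1,1,1]}' >/dev/null
python3 -m jog '{"offset":[[0,0,0],[0,0,0],[0,0,0],[0,0,0],[0,0,0]],"rot":[[0,0,1],[0,0,1],[0,0,1],[0,0,1],[0,0,1]],"gripper":[1,1,1,1,1]}' >/dev/null
python3 -m jog '{"offset":[[0,0,0],[0,0,0],[0,0,0],[0,0,0],[0,0,0]],"rot":[[0,0,1],[0,0,1],[0,0,1],[0,0,1],[0,0,1]],"gripper":[1,1,1,1,1]}' >/dev/null
python3 -m jog '{"offset":[[0,0,0],[0,0,0],[0,0,0],[0,0,0],[0,0,0]],"rot":[[0,0,1],[0,0,1],[0,0,1],[0,0,0],[0,0,0]],"gripper":[1,1,1,0,-0.5]}'
python3 -m jog '{"offset":[[0,0,0],[0,0,0],[0,0,0],[0,0,0],[0,0,0]],"rot":[[0,0,0],[0,0,0],[0,0,0],[0,0,0],[0,0,0]],"gripper":[-1,-1,-1,-1,-1]}' >/dev/null
python3 -m jog '{"offset":[[0,0,0],[0,0,0],[0,0,0],[0,0,0],[0,0,0]],"rot":[[0,0,0],[0,0,0],[0,0,0],[0,0,0],[0,0,0]],"gripper":[-1,-1,-1,-1,-1]}'
python3 - <<'E'
from h import *
st(); print(get_obs()["moment"])
E
```

```text
time: 9.73
tcp_pos: [0.489, -0.0033, 0.0936]
orientation: [-0.0, 0.134, 0.991, 0.0]
ft_force: [0.4, 0.2, -0.2]
finger_gap: 0.791
time: 13.07
tcp_pos: [0.4892, -0.0033, 0.0938]
orientation: [-0.0, 0.991, -0.132, 0.0]
ft_force: [0.4, -0.0, -0.1]
finger_gap: 0.749
time: 13.9
tcp_pos: [0.4892, -0.0033, 0.0939]
orientation: [-0.0, 0.991, -0.134, 0.0]
ft_force: [-0.7, 1.4, 2.7]
finger_gap: 0.088
t 13.9 tcp [ 0.4892 -0.0033  0.0939] gap 0.088 F [-0.7  1.4  2.7]
[[0.964, -0.265, 0.0], [-0.265, -0.964, 0.0], [0.0, -0.0, -1.0]] q [-0.16  0.44  1.81  0.    0.9   1.68]
[0.22360053 0.11775828 0.04318839]
```

```bash

python3 -m jog '{"offset":[[0,0,0],[0,0,0],[0,0,-0.01],[0,0,0],[0,0,0]],"rot":[[0,0,-0.5],[0,0,-1],[0,0,-1],[0,0,-1],[0,0,-1]],"gripper":[-1,-1,-1,-1,-1]}' >/dev/null
python3 -m jog '{"offset":[[0,0,0],[0,0,0],[0,0,-0.01],[0,0,0],[0,0,0]],"rot":[[0,0,-1],[0,0,-1],[0,0,-1],[0,0,-1],[0,0,-1]],"gripper":[-1,-1,-1,-1,-1]}' >/dev/null
python3 -m jog '{"offset":[[0,0,0],[0,0,0],[0,0,-0.01],[0,0,0],[0,0,0]],"rot":[[0,0,-1],[0,0,-1],[0,0,-1],[0,0,-1],[0,0,-1]],"gripper":[-1,-1,-1,-1,-1]}' >/dev/null
python3 -m jog '{"offset":[[0,0,0],[0,0,0],[0,0,-0.01],[0,0,0],[0,0,0]],"rot":[[0,0,-1],[0,0,-1],[0,0,-1],[0,0,-1],[0,0,-1]],"gripper":[-1,-1,-1,-1,-1]}' >/dev/null
python3 -m jog '{"offset":[[0,0,0],[0,0,0],[0,0,-0.01],[0,0,0],[0,0,0]],"rot":[[0,0,-1],[0,0,-1],[0,0,-1],[0,0,-1],[0,0,-1]],"gripper":[-1,-1,-1,-1,-1]}' >/dev/null
python3 -m jog '{"offset":[[0,0,0],[0,0,0],[0,0,-0.01],[0,0,0],[0,0,0]],"rot":[[0,0,-1],[0,0,-1],[0,0,-1],[0,0,-1],[0,0,-1]],"gripper":[-1,-1,-1,-1,-1]}' >/dev/null
python3 -m jog '{"offset":[[0,0,0],[0,0,0],[0,0,0],[0,0,0],[0,0,0]],"rot":[[0,0,-0.5],[0,0,0],[0,0,0],[0,0,0],[0,0,0]],"gripper":[-1,-1,-1,-1,-1]}'
python3 -m jog '{"offset":[[0,0,0],[0,0,0],[0,0,0],[0,0,0],[0,0,0]],"rot":[[0,0,0],[0,0,0],[0,0,0],[0,0,0],[0,0,0]],"gripper":[1,1,1,1,1]}'
python3 -m jog '{"offset":[[0,0,-0.04],[0,0,0],[0,0,0],[0,0,0],[0,0,0]],"rot":[[0,0,0],[0,0,0],[0,0,1],[0,0,1],[0,0,1]],"gripper":[1,1,1,1,1]}' >/dev/null
python3 -m jog '{"offset":[[0,0,0],[0,0,0],[0,0,0],[0,0,0],[0,0,0]],"rot":[[0,0,1],[0,0,1],[0,0,1],[0,0,1],[0,0,1]],"gripper":[1,1,1,1,1]}' >/dev/null
python3 -m jog '{"offset":[[0,0,0],[0,0,0],[0,0,0],[0,0,0],[0,0,0]],"rot":[[0,0,1],[0,0,1],[0,0,1],[0,0,1],[0,0,1]],"gripper":[1,1,1,1,1]}' >/dev/null
python3 -m jog '{"offset":[[0,0,0],[0,0,0],[0,0,0],[0,0,0],[0,0,0]],"rot":[[0,0,1],[0,0,1],[0,0,1],[0,0,1],[0,0,1]],"gripper":[1,1,1,1,1]}' >/dev/null
python3 -m jog '{"offset":[[0,0,0],[0,0,0],[0,0,0],[0,0,0],[0,0,0]],"rot":[[0,0,1],[0,0,1],[0,0,1],[0,0,1],[0,0,1]],"gripper":[1,1,1,1,1]}' >/dev/null
python3 -m jog '{"offset":[[0,0,0],[0,0,0],[0,0,0],[0,0,0],[0,0,0]],"rot":[[0,0,1],[0,0,1],[0,0,1],[0,0,1],[0,0,1]],"gripper":[1,1,1,1,1]}' >/dev/null
python3 -m jog '{"offset":[[0,0,0],[0,0,0],[0,0,0],[0,0,0],[0,0,0]],"rot":[[0,0,1],[0,0,1],[0,0,1],[0,0,1],[0,0,1]],"gripper":[1,1,1,1,1]}' >/dev/null
python3 -m jog '{"offset":[[0,0,0],[0,0,0],[0,0,0],[0,0,0],[0,0,0]],"rot":[[0,0,1],[0,0,1],[0,0,1],[0,0,0],[0,0,0]],"gripper":[1,1,1,0,-0.5]}'
python3 -m jog '{"offset":[[0,0,0],[0,0,0],[0,0,0],[0,0,0],[0,0,0]],"rot":[[0,0,0],[0,0,0],[0,0,0],[0,0,0],[0,0,0]],"gripper":[-1,-1,-1,-1,-1]}' >/dev/null
python3 -m jog '{"offset":[[0,0,0],[0,0,0],[0,0,0],[0,0,0],[0,0,0]],"rot":[[0,0,0],[0,0,0],[0,0,0],[0,0,0],[0,0,0]],"gripper":[-1,-1,-1,-1,-1]}'
python3 -m jog '{"offset":[[0,0,0],[0,0,0],[0,0,-0.01],[0,0,0],[0,0,0]],"rot":[[0,0,-0.5],[0,0,-1],[0,0,-1],[0,0,-1],[0,0,-1]],"gripper":[-1,-1,-1,-1,-1]}' >/dev/null
python3 -m jog '{"offset":[[0,0,0],[0,0,0],[0,0,-0.01],[0,0,0],[0,0,0]],"rot":[[0,0,-1],[0,0,-1],[0,0,-1],[0,0,-1],[0,0,-1]],"gripper":[-1,-1,-1,-1,-1]}' >/dev/null
python3 -m jog '{"offset":[[0,0,0],[0,0,0],[0,0,-0.01],[0,0,0],[0,0,0]],"rot":[[0,0,-1],[0,0,-1],[0,0,-1],[0,0,-1],[0,0,-1]],"gripper":[-1,-1,-1,-1,-1]}' >/dev/null
python3 -m jog '{"offset":[[0,0,0],[0,0,0],[0,0,-0.01],[0,0,0],[0,0,0]],"rot":[[0,0,-1],[0,0,-1],[0,0,-1],[0,0,-1],[0,0,-1]],"gripper":[-1,-1,-1,-1,-1]}' >/dev/null
python3 -m jog '{"offset":[[0,0,0],[0,0,0],[0,0,-0.01],[0,0,0],[0,0,0]],"rot":[[0,0,-1],[0,0,-1],[0,0,-1],[0,0,-1],[0,0,-1]],"gripper":[-1,-1,-1,-1,-1]}' >/dev/null
python3 -m jog '{"offset":[[0,0,0],[0,0,0],[0,0,-0.01],[0,0,0],[0,0,0]],"rot":[[0,0,-1],[0,0,-1],[0,0,-1],[0,0,-1],[0,0,-1]],"gripper":[-1,-1,-1,-1,-1]}' >/dev/null
python3 -m jog '{"offset":[[0,0,0],[0,0,0],[0,0,0],[0,0,0],[0,0,0]],"rot":[[0,0,-0.5],[0,0,0],[0,0,0],[0,0,0],[0,0,0]],"gripper":[-1,-1,-1,-1,-1]}'
python3 - <<'E'
from h import *
st(); print(get_obs()["moment"])
E
```

```text
time: 16.82
tcp_pos: [0.4899, -0.0037, 0.0956]
orientation: [0.001, 0.386, 0.922, 0.0]
ft_force: [3.2, -1.2, 2.4]
finger_gap: 0.087
time: 17.23
tcp_pos: [0.4887, -0.0032, 0.095]
orientation: [-0.001, 0.386, 0.923, -0.0]
ft_force: [-0.1, 0.6, 1.1]
finger_gap: 0.793
time: 20.57
tcp_pos: [0.4891, -0.0033, 0.0963]
orientation: [-0.0, 0.923, -0.384, 0.0]
ft_force: [-0.5, -0.2, -0.6]
finger_gap: 0.748
time: 21.4
tcp_pos: [0.4892, -0.0032, 0.0964]
orientation: [-0.0, 0.923, -0.386, 0.0]
ft_force: [-0.8, 1.3, 3.4]
finger_gap: 0.085
time: 24.32
tcp_pos: [0.4897, -0.0035, 0.0981]
orientation: [0.001, 0.612, 0.791, 0.0]
ft_force: [1.1, -1.1, 4.4]
finger_gap: 0.088
t 24.32 tcp [ 0.4897 -0.0035  0.0981] gap 0.088 F [ 1.1 -1.1  4.4]
[[-0.252, 0.968, 0.001], [0.968, 0.252, -0.0], [-0.001, 0.001, -1.0]] q [-0.16  0.43  1.8  -0.    0.91 -0.42]
[-0.17145085 -0.41974966  0.07701648]
```

About 450° of loosening is done, and the nut rose about 5 mm. The wings now lie along jig y. Next I open, lift, align the tool's y with jig x, shut the fingers behind the bolt and push it to the front.

```bash

python3 -m jog '{"offset":[[0,0,0],[0,0,0],[0,0,0],[0,0,0],[0,0,0]],"rot":[[0,0,0],[0,0,0],[0,0,0],[0,0,0],[0,0,0]],"gripper":[1,1,1,1,1]}' >/dev/null
python3 -m jog '{"offset":[[0,0,-0.6],[0,0,-0.9],[0,0,-0.9],[0,0,0],[0,0,0]],"rot":[[0,0,0],[0,0,0],[0,0,0],[0,0,1],[0,0,1]],"gripper":[1,1,1,1,-1]}' >/dev/null
python3 -m jog '{"offset":[[0,0,0],[0,0,0],[0,0.7,0],[0,0.7,0],[0,0,0]],"rot":[[0,0,1],[0,0,0.5],[0,0,0],[0,0,0],[0,0,0]],"gripper":[-1,-1,-1,-1,-1]}' >/dev/null
python3 -m jog '{"offset":[[0,0,0.8],[0,0,0.8],[0,0,0.72],[0,0,0],[0,0,0]],"rot":[[0,0,0],[0,0,0],[0,0,0],[0,0,0],[0,0,0]],"gripper":[-1,-1,-1,-1,-1]}' 
python3 - <<'E'
from h import *
st(); v=np.load("jig.npy"); to(W(v,(-62+32,0,98)))
E
```

```text
time: 25.98
tcp_pos: [0.5231, -0.0049, 0.0993]
orientation: [-0.001, 0.725, 0.689, -0.001]
ft_force: [0.4, 0.4, -0.3]
finger_gap: 0.005
t 25.98 tcp [ 0.5231 -0.0049  0.0993] gap 0.005 F [ 0.4  0.4 -0.3]
[[0.05, 0.999, -0.003], [0.999, -0.05, 0.0], [0.0, -0.003, -1.0]] q [-0.16  0.49  1.7   0.    0.96 -0.11]
offset units [ 0.   -0.1   0.05] dist mm [-2.4  0.2 -1.3]
```

```bash

python3 -m jog '{"offset":[[0,-0.4,0],[0,-0.3,0],[0,-0.3,0],[0,-0.3,0],[0,-0.3,0]],"rot":[[0,0,0],[0,0,0],[0,0,0],[0,0,0],[0,0,0]],"gripper":[-1,-1,-1,-1,-1]}'
python3 -m jog '{"offset":[[0,-0.3,0],[0,-0.3,0],[0,-0.3,0],[0,-0.3,0],[0,-0.3,0]],"rot":[[0,0,0],[0,0,0],[0,0,0],[0,0,0],[0,0,0]],"gripper":[-1,-1,-1,-1,-1]}'
python3 - <<'E'
from h import *
st(); snap("side","s2",(180,200,340,320),5)
E
```

```text
time: 26.4
tcp_pos: [0.4837, -0.003, 0.1004]
orientation: [0.0, 0.725, 0.689, 0.0]
ft_force: [0.9, -0.2, -0.5]
finger_gap: 0.003
time: 26.82
tcp_pos: [0.4458, -0.0012, 0.0997]
orientation: [-0.0, 0.725, 0.689, -0.0]
ft_force: [0.3, 0.0, -0.3]
finger_gap: 0.001
t 26.82 tcp [ 0.4458 -0.0012  0.0997] gap 0.001 F [ 0.3  0.  -0.3]
[[0.05, 0.999, -0.0], [0.999, -0.05, 0.0], [0.0, -0.0, -1.0]] q [-0.17  0.37  1.91  0.    0.86 -0.12]
```

View pics/s2.png

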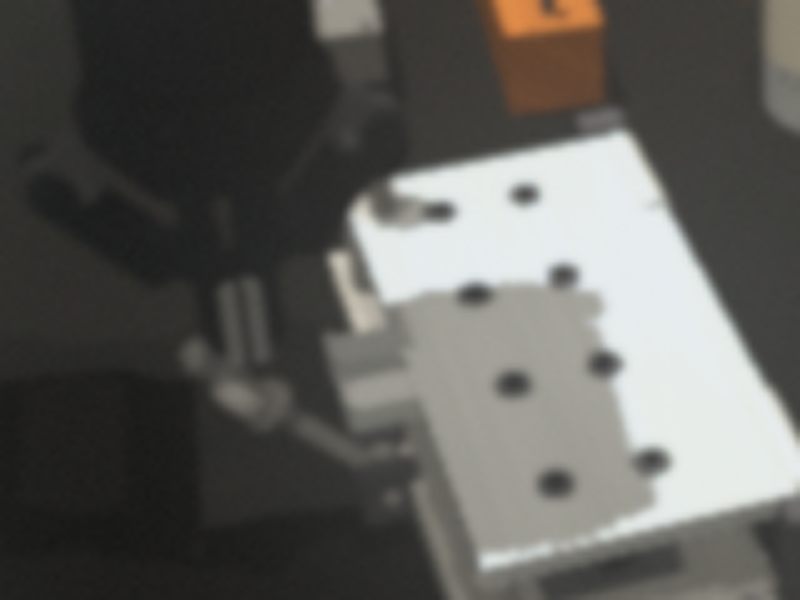

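The bolt is out of the slot and tilted toward the front: pivot at crop (385,465), nut at (240,390). I lift clear, turn 90° and go above the knob.

```bash

python3 -m jog '{"offset":[[0,0,-0.9],[0,0,-0.9],[0,0,-0.9],[0,0,-0.9],[0,0,0]],"rot":[[0,0,0],[0,0,1],[0,0,1],[0,0,1],[0,0,1]],"gripper":[-1,-1,-1,1,1]}' >/dev/null
python3 -m jog '{"offset":[[0,0,0],[0,0,0],[0,0,0],[0,0,0],[0,0,0]],"rot":[[0,0,1],[0,0,1],[0,0,1],[0,0,1],[0,0,1]],"gripper":[1,1,1,1,1]}' >/dev/null
python3 -m jog '{"offset":[[0,0,0],[0,0,0],[0,0,0],[0,0,0],[0,0,0]],"rot":[[0,0,1],[0,0,1],[0,0,1],[0,0,1],[0,0,1]],"gripper":[1,1,1,1,1]}' >/dev/null
python3 -m jog '{"offset":[[0,0,0],[0,0,0],[0,0,0],[0,0,0],[0.68,-0.9,0]],"rot":[[0,0,1],[0,0,1],[0,0,1],[0,0,1],[0,0,0]],"gripper":[1,1,1,1,1]}' >/dev/null
python3 -m jog '{"offset":[[0.68,-0.9,0],[0.68,-0.9,0],[0.66,-0.9,0],[0,0,0],[0,0,0]],"rot":[[0,0,0],[0,0,0],[0,0,0],[0,0,0],[0,0,0]],"gripper":[1,1,1,1,1]}' 
python3 - <<'E'
from h import *
st(); v=np.load("jig.npy"); to(W(v,(-38,90,92)));snap("top","t3",(295,235,455,355),5)
E
```

```text
time: 28.95
tcp_pos: [0.5186, 0.086, 0.1892]
orientation: [0.0, 1.0, -0.024, -0.0]
ft_force: [-0.0, 1.0, -0.4]
finger_gap: 1.0
t 28.95 tcp [0.5186 0.086  0.1892] gap 1.0 F [-0.   1.  -0.4]
[[0.999, -0.048, -0.001], [-0.048, -0.999, -0.0], [-0.001, 0.0, -1.0]] q [ 0.02  0.38  1.59 -0.    1.17  1.64]
offset units [-0.06  0.02  3.89] dist mm [ -1.5  -0.5 -97.2]
```

View pics/t3.png

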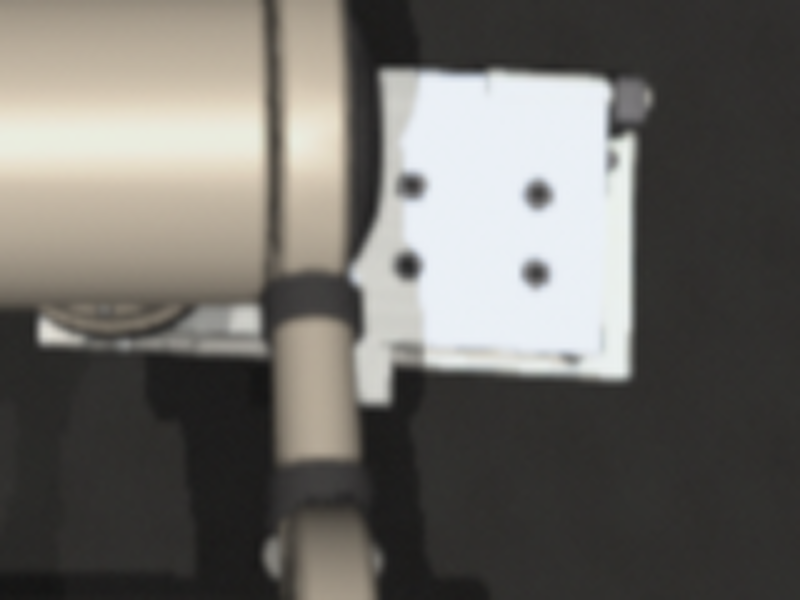

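The arm hides the bolt in this view, so I'll check it later. Gripping the knob now.

```bash

python3 -m jog '{"offset":[[-0.06,0.02,0.9],[0,0,0.9],[0,0,0.9],[0,0,0.9],[0,0,0.29]],"rot":[[0,0,0],[0,0,0],[0,0,0],[0,0,0],[0,0,0]],"gripper":[1,1,1,1,0.3]}' >/dev/null
python3 -m jog '{"offset":[[0,0,0],[0,0,0],[0,0,0],[0,0,0],[0,0,0]],"rot":[[0,0,0],[0,0,0],[0,0,0],[0,0,0],[0,0,0]],"gripper":[-0.3,-1,-1,-1,-1]}' >/dev/null
python3 -m jog '{"offset":[[0,0,0],[0,0,0],[0,0,0],[0,0,0],[0,0,0]],"rot":[[0,0,0],[0,0,0],[0,0,0],[0,0,0],[0,0,0]],"gripper":[-1,-1,-1,-1,-1]}' 
python3 - <<'E'
from h import *
st()
a0=np.arctan2(35,101)
p=None
for th in np.radians(np.arange(0,61,5)):
    q=106.9*np.array([-np.cos(a0+th),np.sin(a0+th)])
    if p is not None: print(round(np.degrees(th)),np.round((q-p)/25*[1,-1],2))
    p=q
E
```

```text
time: 30.25
tcp_pos: [0.518, 0.0854, 0.0942]
orientation: [-0.0, 1.0, -0.025, 0.002]
ft_force: [-0.4, 2.1, 5.8]
finger_gap: 0.256
t 30.25 tcp [0.518  0.0854 0.0942] gap 0.256 F [-0.4  2.1  5.8]
[[0.999, -0.05, 0.003], [-0.05, -0.999, 0.001], [0.003, -0.001, -1.0]] q [0.02 0.49 1.71 0.   0.94 1.64]
5 [ 0.14 -0.35]
10 [ 0.17 -0.33]
15 [ 0.2  -0.32]
20 [ 0.22 -0.3 ]
25 [ 0.25 -0.28]
30 [ 0.27 -0.26]
35 [ 0.29 -0.23]
40 [ 0.31 -0.21]
45 [ 0.33 -0.18]
50 [ 0.34 -0.15]
55 [ 0.35 -0.12]
60 [ 0.36 -0.09]
```

```bash

python3 -m jog '{"offset":[[0.14,0,-0.35],[0.17,0,-0.33],[0.2,0,-0.32],[0.22,0,-0.3],[0.25,0,-0.28]],"rot":[[0,0,0],[0,0,0],[0,0,0],[0,0,0],[0,0,0]],"gripper":[-1,-1,-1,-1,-1]}' 
python3 -m jog '{"offset":[[0.27,0,-0.26],[0.29,0,-0.23],[0.31,0,-0.21],[0.33,0,-0.18],[0.34,0,-0.15]],"rot":[[0,0,0],[0,0,0],[0,0,0],[0,0,0],[0,0,0]],"gripper":[-1,-1,-1,-1,-1]}' 
python3 -m jog '{"offset":[[0.35,0,-0.12],[0,0,0],[0,0,0],[0,0,0],[0,0,0]],"rot":[[0,0,0],[0,0,0],[0,0,0],[0,0,0],[0,0,0]],"gripper":[-1,-1,-1,-1,-1]}' 
python3 - <<'E'
from h import *
st(); snap("side","s4",(180,170,380,320),4)
E
```

```text
time: 30.67
tcp_pos: [0.542, 0.0841, 0.1321]
orientation: [-0.0, 1.0, -0.025, 0.0]
ft_force: [11.1, 0.4, -19.2]
finger_gap: 0.252
time: 31.08
tcp_pos: [0.5814, 0.0816, 0.1579]
orientation: [0.0, 1.0, -0.025, 0.001]
ft_force: [-0.2, 0.1, -0.0]
finger_gap: 0.019
time: 31.5
tcp_pos: [0.5883, 0.0812, 0.161]
orientation: [0.0, 1.0, -0.025, -0.0]
ft_force: [-0.1, -0.7, -0.1]
finger_gap: 0.0
t 31.5 tcp [0.5883 0.0812 0.161 ] gap 0.0 F [-0.1 -0.7 -0.1]
[[0.999, -0.05, -0.0], [-0.05, -0.999, -0.0], [-0.0, 0.0, -1.0]] q [ 0.01  0.53  1.43 -0.    1.19  1.63]
```

View pics/s4.png

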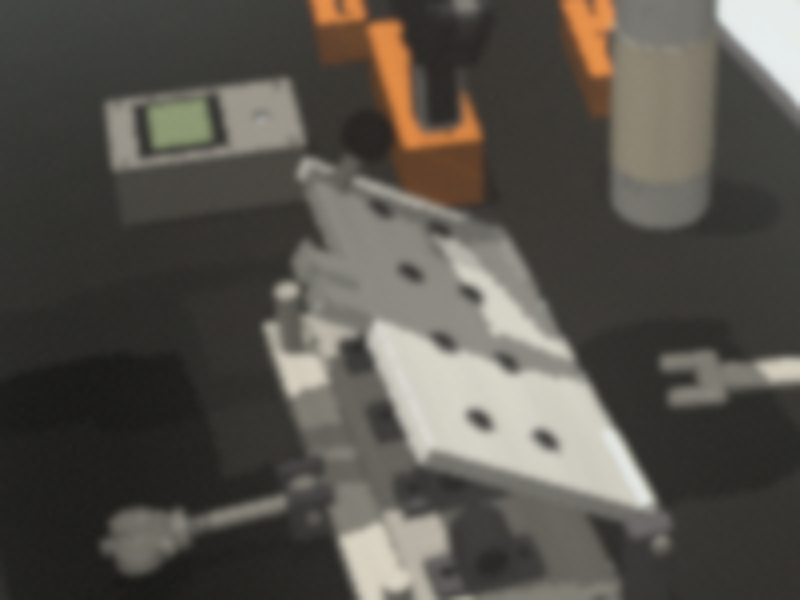

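The bolt lies fully down (crop 140,540). The ball slipped out of the grip early and the leaf stayed part open. I'll find its angle from the knob pixel, then push the front edge over along its arc.

```bash
python3 - <<'E'
from h import *
v=np.load("jig.npy");a0=np.arctan2(35,101)
def P(a,b,th): return (63-a*np.cos(th)+b*np.sin(th), 76+a*np.sin(th)+b*np.cos(th))
for d in range(20,60,5):
    th=np.radians(d); k=P(101,35,th); e=P(113,-5,th); print(d,np.round((proj("side",W(v,(k[0],90,k[1])))-[180,170])*4), "cornerpx",np.round((proj("side",W(v,(e[0],110,e[1])))-[180,170])*4),"edge",np.round(e,0),"prong tip",np.round(P(138,-5,th)))
to(W(v,(-75,55,110)))
E
```

```text
20 [329. 172.] cornerpx [274. 218.] edge [-45. 110.] prong tip [-68. 119.]
25 [340. 157.] cornerpx [279. 201.] edge [-42. 119.] prong tip [-64. 130.]
30 [354. 143.] cornerpx [286. 184.] edge [-37. 128.] prong tip [-59. 141.]
35 [368. 130.] cornerpx [294. 167.] edge [-32. 137.] prong tip [-53. 151.]
40 [384. 118.] cornerpx [305. 151.] edge [-27. 145.] prong tip [-46. 161.]
45 [400. 107.] cornerpx [316. 135.] edge [-20. 152.] prong tip [-38. 170.]
50 [417.  97.] cornerpx [330. 120.] edge [-13. 159.] prong tip [-30. 179.]
55 [435.  88.] cornerpx [344. 106.] edge [ -6. 166.] prong tip [-20. 186.]
offset units [-4.33  1.37  2.04] dist mm [-109.9  -28.9  -51. ]
```

```bash

python3 -m jog '{"offset":[[0,0,-0.9],[0,0,-0.9],[0,0,-0.9],[-0.9,0.24,0],[-0.9,0.24,0]],"rot":[[0,0,0],[0,0,0],[0,0,0],[0,0,0],[0,0,0]],"gripper":[-1,-1,-1,-1,-1]}' >/dev/null
python3 -m jog '{"offset":[[-0.9,0.24,0],[-0.95,0.25,0],[0,0,0.9],[0,0,0.9],[0,0,0.9]],"rot":[[0,0,0],[0,0,0],[0,0,0],[0,0,0],[0,0,0]],"gripper":[-1,-1,-1,-1,-1]}' >/dev/null
python3 -m jog '{"offset":[[0,0,0.9],[0,0,0.9],[0,0,0.2],[0,0,0],[0,0,0]],"rot":[[0,0,0],[0,0,0],[0,0,0],[0,0,0],[0,0,0]],"gripper":[-1,-1,-1,-1,-1]}'
python3 - <<'E'
from h import *
v=np.load("jig.npy");st();to(W(v,(-52,65,110)))
E
```

```text
time: 32.8
tcp_pos: [0.4968, 0.0617, 0.1116]
orientation: [-0.0, 1.0, -0.025, 0.0]
ft_force: [-0.5, 0.0, 1.2]
finger_gap: 0.001
t 32.8 tcp [0.4968 0.0617 0.1116] gap 0.001 F [-0.5  0.   1.2]
[[0.999, -0.05, 0.001], [-0.05, -0.999, 0.0], [0.001, -0.0, -1.0]] q [-0.03  0.43  1.76  0.    0.95  1.59]
offset units [0.21 0.01 0.06] dist mm [ 5.1 -0.4 -1.6]
```

```bash

python3 -m jog '{"offset":[[0.3,0,0],[0.25,0,0],[0.2,0,-0.2],[0.26,0,-0.3],[0.29,0,-0.27]],"rot":[[0,0,0],[0,0,0],[0,0,0],[0,0,0],[0,0,0]],"gripper":[-1,-1,-1,-1,-1]}'
python3 -m jog '{"offset":[[0.31,0,-0.24],[0.33,0,-0.21],[0.35,0,-0.18],[0.36,0,-0.15],[0.37,0,-0.12]],"rot":[[0,0,0],[0,0,0],[0,0,0],[0,0,0],[0,0,0]],"gripper":[-1,-1,-1,-1,-1]}'
python3 -m jog '{"offset":[[0.38,0,-0.09],[0.39,0,-0.05],[0.39,0,-0.02],[0.35,0,0],[0.3,0,0]],"rot":[[0,0,0],[0,0,0],[0,0,0],[0,0,0],[0,0,0]],"gripper":[-1,-1,-1,-1,-1]}'
python3 - <<'E'
from h import *
v=np.load("jig.npy");st();o=get_obs()["tcp_pos"];c,s=np.cos(v[2]),np.sin(v[2]);d=o-np.array([v[0],v[1],0]);print("jig",c*d[0]+s*d[1],-s*d[0]+c*d[1],d[2])
E
```

```text
time: 33.22
tcp_pos: [0.5248, 0.0604, 0.1302]
orientation: [-0.0, 1.0, -0.025, -0.005]
ft_force: [-19.7, 0.8, 12.9]
finger_gap: -0.003
time: 33.63
tcp_pos: [0.5719, 0.058, 0.1543]
orientation: [-0.0, 1.0, -0.025, -0.0]
ft_force: [-4.6, -0.2, 4.3]
finger_gap: -0.003
time: 34.05
tcp_pos: [0.6177, 0.0556, 0.1576]
orientation: [-0.0, 1.0, -0.025, 0.0]
ft_force: [-3.9, -0.0, 0.6]
finger_gap: -0.002
t 34.05 tcp [0.6177 0.0556 0.1576] gap -0.002 F [-3.9 -0.   0.6]
[[0.999, -0.05, 0.0], [-0.05, -0.999, 0.0], [0.0, -0.0, -1.0]] q [-0.03  0.58  1.35  0.    1.21  1.59]
jig 0.06395044368137852 0.06499987136840056 0.15761566542382427
```

```bash

python3 -m jog '{"offset":[[0.25,0,0],[0.2,0,0],[0.1,0,0],[0.05,0,0],[0.05,0,0]],"rot":[[0,0,0],[0,0,0],[0,0,0],[0,0,0],[0,0,0]],"gripper":[-1,-1,-1,-1,-1]}'
python3 -m jog '{"offset":[[0.05,0,0],[0.05,0,0],[0.03,0,0],[0,0,0],[0,0,0]],"rot":[[0,0,0],[0,0,0],[0,0,0],[0,0,0],[0,0,0]],"gripper":[-1,-1,-1,-1,-1]}'
```

```text
time: 34.47
tcp_pos: [0.6331, 0.0548, 0.1563]
orientation: [-0.0, 1.0, -0.025, -0.0]
ft_force: [-3.1, 0.2, -0.3]
finger_gap: -0.002
time: 34.88
tcp_pos: [0.6352, 0.0547, 0.1565]
orientation: [-0.0, 1.0, -0.025, -0.001]
ft_force: [-8.0, -0.9, 1.9]
finger_gap: 0.0
```

```bash

python3 -m jog '{"offset":[[0.04,0,0],[0.04,0,0],[0.04,0,0],[0,0,0],[0,0,0]],"rot":[[0,0,0],[0,0,0],[0,0,0],[0,0,0],[0,0,0]],"gripper":[-1,-1,-1,-1,-1]}'
python3 -m jog '{"offset":[[-0.9,0,0],[-0.9,0,0],[-0.9,0,0],[-0.9,0,-0.5],[-0.9,0,-0.9]],"rot":[[0,0,0],[0,0,0],[0,0,0],[0,0,0],[0,0,0]],"gripper":[-1,-1,-1,1,1]}' > /dev/null
python3 -m jog '{"offset":[[-0.9,0,-0.5],[-0.9,0,0],[-0.9,0,0],[-0.9,0,0],[0,0,0]],"rot":[[0,0,0],[0,0,0],[0,0,0],[0,0,0],[0,0,0]],"gripper":[1,1,1,1,1]}'
python3 - <<'E'
from h import *
snap("top","t5",(270,190,470,340),4)
snap("side","s5",(180,170,380,320),4)
a=cv2.imread("pics/t5.png");b=cv2.imread("pics/s5.png");cv2.imwrite("pics/j5.png",cv2.resize(np.vstack([a,b]),None,fx=.5,fy=.5))
o=np.hstack([cv2.resize(a,(400,300)),cv2.resize(b,(400,300))]);cv2.imwrite("pics/j5.png",o)
E
```

```text
time: 35.3
tcp_pos: [0.6355, 0.0547, 0.1564]
orientation: [0.0, 1.0, -0.025, -0.005]
ft_force: [-18.2, 0.2, 5.9]
finger_gap: 0.002
time: 36.13
tcp_pos: [0.4347, 0.0649, 0.2049]
orientation: [-0.0, 1.0, -0.025, 0.001]
ft_force: [-0.1, 0.0, 0.2]
finger_gap: 0.97
```

View pics/j5.png

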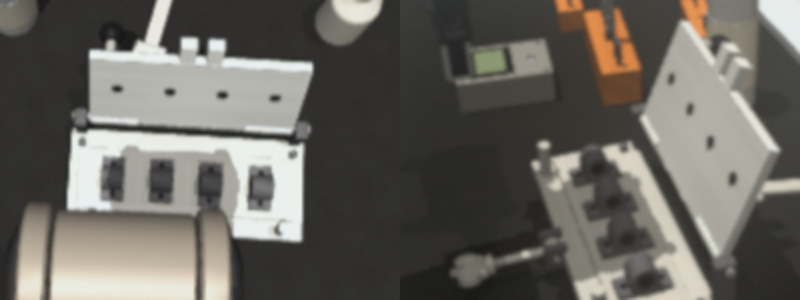

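The leaf pushed up to 18 N against its stop and leans back past upright. The bolt is down, and all four blocks are in their nests. I'll measure the tray properly and go above block1.

```bash

python3 - <<'E'
from h import *
t=np.load('pics/top_last.npy'); np.save('pics/tray_ref.npy',t)
cv2.imwrite('pics/tr.png',cv2.resize(t[240:390,455:560],None,fx=4,fy=4,interpolation=cv2.INTER_CUBIC))
v=np.load("jig.npy"); to(W(v,(0,-81,110)))
E
```

```text
offset units [4.62 5.84 3.83] dist mm [ 108.6 -151.6  -95.2]
```

View pics/tr.png

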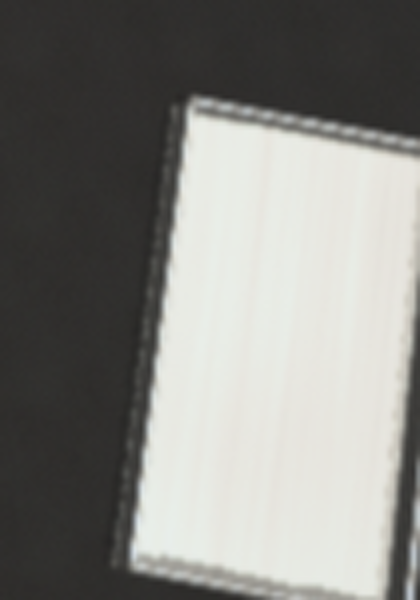

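The tray has been knocked: it moved about 15-20 px right of where it was. I'll refit it numerically from the bright floor polygon.

```bash
cat > tray.py <<'E'
from h import *
def fit_tray(show=True):
    snap("top","tmp"); im=cv2.imread("pics/tmp.png").astype(int)
    m=((im.min(2)>185)).astype(np.uint8); m[:, :440]=0; m[:225]=0; m[395:]=0
    m=cv2.morphologyEx(m,cv2.MORPH_CLOSE,np.ones((25,25)));m=cv2.morphologyEx(m,cv2.MORPH_OPEN,np.ones((5,5)))
    c=max(cv2.findContours(m,cv2.RETR_EXTERNAL,cv2.CHAIN_APPROX_NONE)[0],key=cv2.contourArea)
    b=cv2.boxPoints(cv2.minAreaRect(c)); hull=cv2.convexHull(c)
    q=cv2.approxPolyDP(hull,6,True)[:,0]; print("area",cv2.contourArea(c),"box",b.tolist(),"quad",q.tolist())
    b=np.array(sorted(b.tolist())); L=b[:2];Rr=b[2:]; L=L[L[:,1].argsort()];Rr=Rr[Rr[:,1].argsort()]
    # TL,TR,BR,BL ; left edge = inner rim at z=30 seen against the floor
    yl=61.5
    v,r=fit("top",[(127,yl,3),(127,-72,3),(-127,-72,3),(-127,yl,3)],[L[0],Rr[0],Rr[1],L[1]],(.4,-.35,-.17))
    print("tray",np.round(v,4),"res",np.round(r,1).tolist())
    for p in[(130,75,30),(130,-75,30),(-130,-75,30),(-130,75,30)]: print(np.round(proj("top",W(v,p)),1),end=" ")
    print(); np.save("tray.npy",v); return v
if __name__=="__main__":
    v=fit_tray(); im=cv2.imread("pics/tmp.png")
    for z,col in((30,(0,0,255)),(0,(0,255,0))):
        P=np.array([proj("top",W(v,(sx*130,sy*75,z))) for sx,sy in((1,1),(1,-1),(-1,-1),(-1,1))]); 
        big=im if z==30 else big
        if z==30: big=cv2.resize(im[230:400,450:620],None,fx=3.5,fy=3.5,interpolation=cv2.INTER_CUBIC)
        cv2.polylines(big,[((P-[450,230]+.5)*3.5).astype(int)],True,col,1)
    cv2.imwrite("pics/tray_fit.png",big)
E
python3 tray.py
```

```text
area 7479.0 box [[486.8753662109375, 383.6591491699219], [501.83642578125, 268.4592590332031], [571.47998046875, 277.5038757324219], [556.5189208984375, 392.7037658691406]] quad [[502, 269], [557, 279], [566, 288], [557, 389], [488, 379]]
tray [ 0.4517 -0.3745 -0.1393] res [[1.2, 0.9], [-10.0, 0.4], [-1.2, -0.3], [7.3, -0.8]]
[501.4 265.4] [568.7 275.3] [562.6 395.4] [492.  384.5]
```

View pics/tray_fit.png

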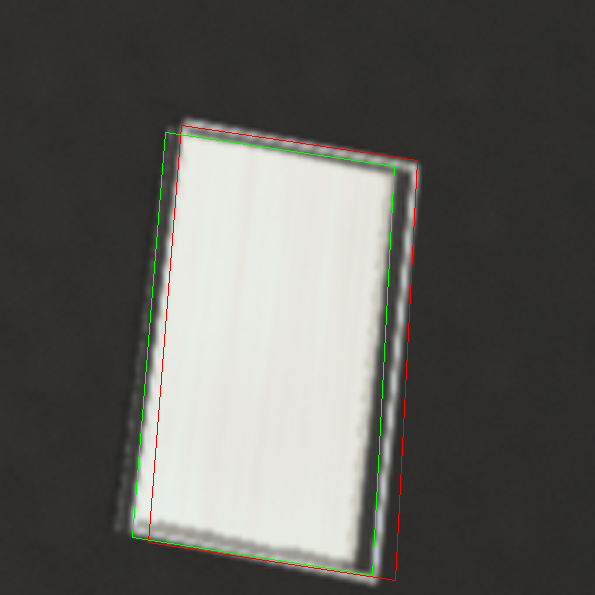

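The drawn outline is off at the right and bottom. The rim corners read (183,120), (419,160), (377,583), (133,533) in the crop, so I'll fit those directly.

```bash

python3 - <<'E'
from h import *
p=[(450+a/3.5-.5,230+b/3.5-.5) for a,b in[(183,120),(419,160),(377,583),(133,533)]]
v,r=fit("top",[(130,75,30),(130,-75,30),(-130,-75,30),(-130,75,30)],p,(.45,-.37,-.17));print(v,np.round(r,1).tolist())
np.save("tray.npy",v); np.save("pics/tray_ref.npy",np.load("pics/top_last.npy"))
for x in(-90,-30,30,90): q=W(v,(x,0,0)); print(q,np.hypot(*q[:2]))
j=np.load("jig.npy"); to(W(j,(0,-81,110))); print(np.degrees(v[2]-j[2]))
E
```

```text
[ 0.45346567 -0.36990844 -0.18125162] [[0.1, -0.1], [-0.3, 1.1], [0.4, -0.4], [-0.1, -0.2]]
[ 0.36493998 -0.35368496  0.        ] 0.5082068862467513
[ 0.42395711 -0.36450061  0.        ] 0.5591067209010275
[ 0.48297424 -0.37531626  0.        ] 0.6116587377654149
[ 0.54199137 -0.38613191  0.        ] 0.6654716354683058
offset units [4.61 5.84 3.82] dist mm [ 108.1 -151.6  -95. ]
-7.598687662918423
```

Tray is now (0.453,-0.370, yaw -10.4°). Next I fetch block1.

```bash

python3 -m jog '{"offset":[[0.66,0.83,0],[0.66,0.83,0],[0.66,0.83,0],[0.66,0.83,0],[0.66,0.83,0]],"rot":[[0,0,0],[0,0,0],[0,0,0],[0,0,0],[0,0,0]],"gripper":[-0.1,-0.1,-0.1,-0.1,-0.1]}' >/dev/null
python3 -m jog '{"offset":[[0.66,0.83,0],[0.65,0.86,0],[0,0,0.9],[0,0,0.9],[0,0,0.9]],"rot":[[0,0,0],[0,0,0],[0,0,0],[0,0,0],[0,0,0]],"gripper":[-0.1,-0.1,-0.1,-0.1,-0.1]}' >/dev/null
python3 -m jog '{"offset":[[0,0,0.9],[0,0,0.7],[0,0,0],[0,0,0],[0,0,0]],"rot":[[0,0,0],[0,0,0],[0,0,0],[0,0,0],[0,0,0]],"gripper":[-0.1,-0.1,-0.1,-0.1,-0.1]}'
python3 - <<'E'
from h import *
j=np.load("jig.npy"); st(); to(W(j,(0,-81,45)))
E
```

```text
time: 37.53
tcp_pos: [0.5464, -0.0874, 0.0975]
orientation: [0.0, 1.0, -0.025, 0.001]
ft_force: [0.1, -0.6, -0.4]
finger_gap: 0.449
t 37.53 tcp [ 0.5464 -0.0874  0.0975] gap 0.449 F [ 0.1 -0.6 -0.4]
[[0.999, -0.05, 0.002], [-0.05, -0.999, -0.001], [0.002, 0.0, -1.0]] q [-0.3   0.53  1.62  0.    0.98  1.32]
offset units [ 0.01 -0.02  2.1 ] dist mm [  0.4   0.4 -52.5]
```

```bash

python3 -m jog '{"offset":[[0,0,0.7],[0,0,0.7],[0,0,0.7],[0,0,0],[0,0,0]],"rot":[[0,0,0],[0,0,0],[0,0,0],[0,0,0],[0,0,0]],"gripper":[-0.1,-0.1,-0.1,-1,-1]}' >/dev/null
python3 -m jog '{"offset":[[0,0,0],[0,0,0],[0,0,0],[0,0,0],[0,0,-0.5]],"rot":[[0,0,0],[0,0,0],[0,0,0],[0,0,0],[0,0,0]],"gripper":[-1,-1,-1,-1,-1]}'
python3 -m jog '{"offset":[[0,0,-0.9],[0,0,-0.9],[0,0,-0.9],[0,0,-0.8],[0,0,0]],"rot":[[0,0,0],[0,0,0],[0,0,0.8],[0,0,0.72],[0,0,0]],"gripper":[-1,-1,-1,-1,-1]}'
python3 - <<'E'
from h import *
t=np.load("tray.npy"); st()
for x in(90,30,-30,-90): to(W(t,(x,0,60)))
E
```

```text
time: 38.37
tcp_pos: [0.5438, -0.0866, 0.0553]
orientation: [-0.001, 1.0, -0.025, -0.002]
ft_force: [-0.8, -0.8, -1.1]
finger_gap: 0.269
time: 38.78
tcp_pos: [0.5474, -0.0876, 0.1486]
orientation: [0.001, 0.996, -0.092, 0.004]
ft_force: [1.2, 0.3, -1.7]
finger_gap: 0.265
t 38.78 tcp [ 0.5474 -0.0876  0.1486] gap 0.265 F [ 1.2  0.3 -1.7]
[[0.983, -0.184, 0.008], [-0.184, -0.983, -0.002], [0.008, 0.001, -1.0]] q [-0.3   0.47  1.57  0.    1.1   1.46]
offset units [ 1.96 11.77  3.57] dist mm [  -5.4 -298.5  -88.6]
offset units [-0.44 11.78  3.55] dist mm [ -64.4 -287.7  -88.6]
offset units [-2.84 11.79  3.53] dist mm [-123.4 -276.9  -88.6]
offset units [-5.24 11.8   3.51] dist mm [-182.4 -266.1  -88.6]
```

```bash

python3 -m jog '{"offset":[[0.16,0.98,0],[0.16,0.98,0],[0.16,0.98,0],[0.16,0.98,0],[0.16,0.98,0]],"rot":[[0,0,0],[0,0,0],[0,0,0],[0,0,0],[0,0,0]],"gripper":[-1,-1,-1,-1,-1]}' >/dev/null
python3 -m jog '{"offset":[[0.16,0.98,0],[0.16,0.98,0],[0.16,0.98,0],[0.16,0.98,0],[0.16,0.98,0]],"rot":[[0,0,0],[0,0,0],[0,0,0],[0,0,0],[0,0,0]],"gripper":[-1,-1,-1,-1,-1]}' >/dev/null
python3 -m jog '{"offset":[[0.16,0.98,0],[0.16,0.98,0],[0,0,0.6],[0,0,0],[0,0,0]],"rot":[[0,0,0],[0,0,0],[0,0,0],[0,0,0],[0,0,0]],"gripper":[-1,-1,-1,-1,-1]}'
python3 - <<'E'
from h import *
r=np.load("pics/tray_ref.npy").astype(int); snap("top","tmp"); n=np.load("pics/top_last.npy").astype(int)
cv2.imwrite("pics/tr2.png",cv2.resize(n[230:410,400:600].astype(np.uint8),None,fx=3,fy=3))
t=np.load("tray.npy"); st();to(W(t,(90,0,15)))
E
```

```text
time: 40.03
tcp_pos: [0.5379, -0.3839, 0.1271]
orientation: [-0.001, 0.996, -0.091, -0.002]
ft_force: [0.6, -0.1, -1.9]
finger_gap: 0.27
t 40.08 tcp [ 0.5385 -0.3839  0.1282] gap 0.267 F [ 1.4  0.1 -2.4]
[[0.984, -0.181, -0.001], [-0.181, -0.984, 0.002], [-0.002, -0.002, -1.0]] q [-0.74  0.68  1.25  0.    1.22  1.02]
offset units [0.16 0.07 4.53] dist mm [   3.5   -2.2 -113.2]
```

View pics/tr2.png

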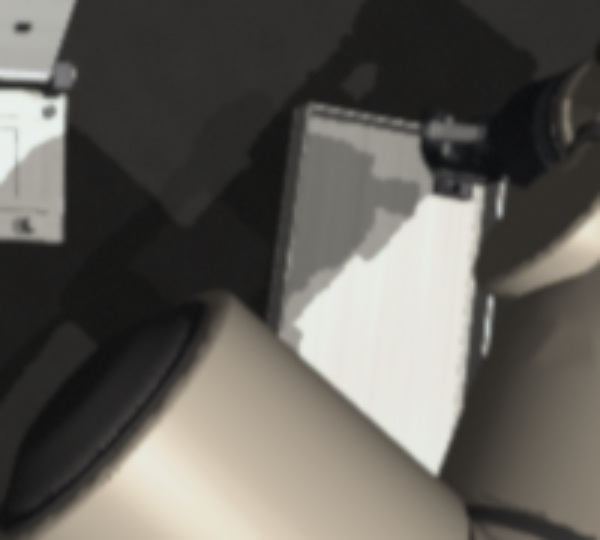

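The tray's far-left corner is at (501.7,264.3), unmoved since the refit. Lowering.

```bash

python3 -m jog '{"offset":[[0.16,0.07,0.9],[0,0,0.9],[0,0,0.9],[0,0,0.9],[0,0,0.7]],"rot":[[0,0,0],[0,0,0],[0,0,0],[0,0,0],[0,0,0]],"gripper":[-1,-1,-1,-1,-1]}' >/dev/null
python3 -m jog '{"offset":[[0,0,0.23],[0,0,0],[0,0,0],[0,0,0],[0,0,0]],"rot":[[0,0,0],[0,0,0],[0,0,0],[0,0,0],[0,0,0]],"gripper":[-1,-1,-1,-1,-1]}'
python3 -m jog '{"offset":[[0,0,0],[0,0,0],[0,0,0],[0,0,0],[0,0,-0.9]],"rot":[[0,0,0],[0,0,0],[0,0,0],[0,0,0],[0,0,0]],"gripper":[-0.1,-0.1,-0.1,-0.1,-0.1]}'
python3 - <<'E'
from h import *
st()
E
```

```text
time: 40.92
tcp_pos: [0.5433, -0.3878, 0.0176]
orientation: [0.001, 0.996, -0.091, 0.001]
ft_force: [0.3, -0.3, -0.5]
finger_gap: 0.268
time: 41.33
tcp_pos: [0.5402, -0.3854, 0.0342]
orientation: [-0.003, 0.996, -0.091, -0.003]
ft_force: [-0.3, 0.3, -1.3]
finger_gap: 0.449
t 41.33 tcp [ 0.5402 -0.3854  0.0342] gap 0.449 F [-0.3  0.3 -1.3]
[[0.983, -0.182, -0.006], [-0.182, -0.983, 0.006], [-0.007, -0.004, -1.0]] q [-0.74  0.79  1.32  0.    1.05  1.02]
```

```bash

python3 -m jog '{"offset":[[0,0,-0.9],[0,0,-0.9],[0,0,-0.9],[0,0,-0.9],[0,0,-0.9]],"rot":[[0,0,0],[0,0,0],[0,0,0],[0,0,0],[0,0,0]],"gripper":[-0.1,-0.1,-0.1,-0.1,-0.1]}' 
python3 - <<'E'
from h import *
j=np.load("jig.npy");to(W(j,(0,-27,45)))
E
```

```text
time: 41.75
tcp_pos: [0.5423, -0.3872, 0.152]
orientation: [-0.0, 0.996, -0.091, 0.0]
ft_force: [1.0, -0.8, -0.1]
finger_gap: 0.447
offset units [ -2.3  -13.98   4.28] dist mm [   7.   354.1 -107. ]
```

```bash

python3 -m jog '{"offset":[[-0.16,-1,0],[-0.16,-1,0],[-0.16,-1,0],[-0.16,-1,0],[-0.16,-1,0]],"rot":[[0,0,0],[0,0,0],[0,0,0],[0,0,0],[0,0,0]],"gripper":[-0.1,-0.1,-0.1,-0.1,-0.1]}' >/dev/null
python3 -m jog '{"offset":[[-0.16,-1,0],[-0.16,-1,0],[-0.16,-1,0],[-0.16,-1,0],[-0.16,-1,0]],"rot":[[0,0,0],[0,0,0],[0,0,0],[0,0,0],[0,0,0]],"gripper":[-0.1,-0.1,-0.1,-0.1,-0.1]}' >/dev/null
python3 -m jog '{"offset":[[-0.16,-1,0],[-0.16,-1,0],[-0.16,-1,0],[-0.2,-1,0],[0,0,0.9]],"rot":[[0,0,0],[0,0,0],[0,0,-0.75],[0,0,-0.77],[0,0,0]],"gripper":[-0.1,-0.1,-0.1,-0.1,-0.1]}' >/dev/null
python3 -m jog '{"offset":[[0,0,0.9],[0,0,0],[0,0,0],[0,0,0],[0,0,0]],"rot":[[0,0,0],[0,0,0],[0,0,0],[0,0,0],[0,0,0]],"gripper":[-0.1,-0.1,-0.1,-0.1,-0.1]}' 
python3 - <<'E'
from h import *
j=np.load("jig.npy");to(W(j,(0,-27,45)));st()
E
```

```text
time: 43.42
tcp_pos: [0.5492, -0.0333, 0.1072]
orientation: [0.0, 1.0, -0.025, 0.001]
ft_force: [-0.0, -0.7, -0.2]
finger_gap: 0.454
offset units [-0.   -0.01  2.49] dist mm [  0.1   0.2 -62.2]
t 43.42 tcp [ 0.5492 -0.0333  0.1072] gap 0.454 F [-0.  -0.7 -0.2]
[[0.999, -0.051, 0.002], [-0.051, -0.999, -0.0], [0.002, 0.0, -1.0]] q [-0.2   0.51  1.62  0.    1.    1.42]
```

```bash

python3 -m jog '{"offset":[[0,0,0.8],[0,0,0.8],[0,0,0.85],[0,0,0],[0,0,0]],"rot":[[0,0,0],[0,0,0],[0,0,0],[0,0,0],[0,0,0]],"gripper":[-0.1,-0.1,-0.1,-1,-1]}' >/dev/null
python3 -m jog '{"offset":[[0,0,0],[0,0,0],[0,0,0],[0,0,0],[0,0,-0.5]],"rot":[[0,0,0],[0,0,0],[0,0,0],[0,0,0],[0,0,0]],"gripper":[-1,-1,-1,-1,-1]}'
python3 -m jog '{"offset":[[0,0,-0.9],[0,0,-0.9],[0,0,-0.9],[0,0,-0.8],[0,0,0]],"rot":[[0,0,0],[0,0,0],[0,0,0.8],[0,0,0.72],[0,0,0]],"gripper":[-1,-1,-1,-1,-1]}'
python3 -m jog '{"offset":[[0,1,0],[0,1,0],[0,1,0],[0,1,0],[0,1,0]],"rot":[[0,0,0],[0,0,0],[0,0,0],[0,0,0],[0,0,0]],"gripper":[-1,-1,-1,-1,-1]}' >/dev/null
python3 -m jog '{"offset":[[0,1,0],[0,1,0],[0,1,0],[0,1,0],[0,1,0]],"rot":[[0,0,0],[0,0,0],[0,0,0],[0,0,0],[0,0,0]],"gripper":[-1,-1,-1,-1,-1]}' >/dev/null
python3 -m jog '{"offset":[[0,1,0],[0,1,0],[0,1,0],[0,0.95,0.6],[0,0,0]],"rot":[[0,0,0],[0,0,0],[0,0,0],[0,0,0],[0,0,0]],"gripper":[-1,-1,-1,-1,-1]}'
python3 - <<'E'
from h import *
t=np.load("tray.npy"); st();to(W(t,(30,0,15)))
E
```

```text
time: 44.25
tcp_pos: [0.5473, -0.0326, 0.056]
orientation: [-0.0, 1.0, -0.025, -0.001]
ft_force: [-1.3, -0.7, -2.1]
finger_gap: 0.267
time: 44.67
tcp_pos: [0.5509, -0.0332, 0.1493]
orientation: [0.0, 0.996, -0.092, 0.005]
ft_force: [1.6, -0.5, -1.2]
finger_gap: 0.266
time: 45.92
tcp_pos: [0.4829, -0.3792, 0.1265]
orientation: [-0.0, 0.996, -0.092, -0.001]
ft_force: [-1.2, 0.2, -2.1]
finger_gap: 0.27
t 45.92 tcp [ 0.4829 -0.3792  0.1265] gap 0.27 F [-1.2  0.2 -2.1]
[[0.983, -0.184, -0.002], [-0.184, -0.983, 0.0], [-0.002, -0.0, -1.0]] q [-0.79  0.6   1.41 -0.    1.14  0.97]
offset units [-0.02 -0.15  4.46] dist mm [   0.     3.9 -111.5]
```

Same routine for lowering, releasing and lifting.

```bash

python3 -m jog '{"offset":[[0,-0.13,0.9],[0,0,0.9],[0,0,0.9],[0,0,0.9],[0,0,0.65]],"rot":[[0,0,0],[0,0,0],[0,0,0],[0,0,0],[0,0,0]],"gripper":[-1,-1,-1,-1,-1]}' >/dev/null
python3 -m jog '{"offset":[[0,0,0.23],[0,0,0],[0,0,0],[0,0,0],[0,0,0]],"rot":[[0,0,0],[0,0,0],[0,0,0],[0,0,0],[0,0,0]],"gripper":[-1,-1,-1,-1,-1]}'
python3 -m jog '{"offset":[[0,0,0],[0,0,0],[0,0,0],[0,0,0],[0,0,-0.9]],"rot":[[0,0,0],[0,0,0],[0,0,0],[0,0,0],[0,0,0]],"gripper":[-0.1,-0.1,-0.1,-0.1,-0.1]}'
python3 -m jog '{"offset":[[0,0,-0.9],[0,0,-0.9],[0,0,-0.9],[0,0,-0.9],[0,0,-0.9]],"rot":[[0,0,0],[0,0,0],[0,0,0],[0,0,0],[0,0,0]],"gripper":[-0.1,-0.1,-0.1,-0.1,-0.1]}' 
python3 - <<'E'
from h import *
j=np.load("jig.npy");to(W(j,(0,27,45)))
E
```

```text
time: 46.75
tcp_pos: [0.4862, -0.3731, 0.0189]
orientation: [0.001, 0.996, -0.091, 0.001]
ft_force: [0.2, 0.0, -1.8]
finger_gap: 0.27
time: 47.17
tcp_pos: [0.4836, -0.3707, 0.0366]
orientation: [-0.002, 0.996, -0.091, -0.003]
ft_force: [-0.9, 0.0, 0.3]
finger_gap: 0.445
time: 47.58
tcp_pos: [0.4855, -0.3725, 0.1538]
orientation: [0.0, 0.996, -0.091, 0.0]
ft_force: [1.1, 1.0, -0.6]
finger_gap: 0.448
offset units [ -0.24 -15.95   4.35] dist mm [  66.5  393.3 -108.8]
```

```bash

python3 -m jog '{"offset":[[-0.02,-1,0],[-0.02,-1,0],[-0.02,-1,0],[-0.02,-1,0],[-0.02,-1,0]],"rot":[[0,0,0],[0,0,0],[0,0,0],[0,0,0],[0,0,0]],"gripper":[-0.1,-0.1,-0.1,-0.1,-0.1]}' >/dev/null
python3 -m jog '{"offset":[[-0.02,-1,0],[-0.02,-1,0],[-0.02,-1,0],[-0.02,-1,0],[-0.02,-1,0]],"rot":[[0,0,0],[0,0,0],[0,0,0],[0,0,0],[0,0,0]],"gripper":[-0.1,-0.1,-0.1,-0.1,-0.1]}' >/dev/null
python3 -m jog '{"offset":[[-0.02,-1,0],[-0.02,-1,0],[-0.02,-1,0],[0,-1,0],[0,-1,0]],"rot":[[0,0,0],[0,0,0],[0,0,0],[0,0,0],[0,0,0]],"gripper":[-0.1,-0.1,-0.1,-0.1,-0.1]}' >/dev/null
python3 -m jog '{"offset":[[0,-0.95,0],[0,0,0.9],[0,0,0.9],[0,0,0],[0,0,0]],"rot":[[0,0,-0.75],[0,0,-0.77],[0,0,0],[0,0,0],[0,0,0]],"gripper":[-0.1,-0.1,-0.1,-0.1,-0.1]}' 
python3 - <<'E'
from h import *
j=np.load("jig.npy");to(W(j,(0,27,45)))
E
```

```text
time: 49.25
tcp_pos: [0.5509, 0.0208, 0.1071]
orientation: [-0.0, 1.0, -0.025, -0.001]
ft_force: [-0.5, -0.3, 0.3]
finger_gap: 0.448
offset units [ 0.05 -0.    2.48] dist mm [  1.1  -0.  -62.1]
```

```bash

python3 -m jog '{"offset":[[0.04,0,0.8],[0,0,0.8],[0,0,0.85],[0,0,0],[0,0,0]],"rot":[[0,0,0],[0,0,0],[0,0,0],[0,0,0],[0,0,0]],"gripper":[-0.1,-0.1,-0.1,-1,-1]}' >/dev/null
python3 -m jog '{"offset":[[0,0,0],[0,0,0],[0,0,0],[0,0,0],[0,0,-0.5]],"rot":[[0,0,0],[0,0,0],[0,0,0],[0,0,0],[0,0,0]],"gripper":[-1,-1,-1,-1,-1]}'
python3 -m jog '{"offset":[[0,0,-0.9],[0,0,-0.9],[0,0,-0.9],[0,0,-0.8],[0,0,0]],"rot":[[0,0,0],[0,0,0],[0,0,0.8],[0,0,0.72],[0,0,0]],"gripper":[-1,-1,-1,-1,-1]}'
python3 -m jog '{"offset":[[-0.13,1,0],[-0.13,1,0],[-0.13,1,0],[-0.13,1,0],[-0.13,1,0]],"rot":[[0,0,0],[0,0,0],[0,0,0],[0,0,0],[0,0,0]],"gripper":[-1,-1,-1,-1,-1]}' >/dev/null
python3 -m jog '{"offset":[[-0.13,1,0],[-0.13,1,0],[-0.13,1,0],[-0.13,1,0],[-0.13,1,0]],"rot":[[0,0,0],[0,0,0],[0,0,0],[0,0,0],[0,0,0]],"gripper":[-1,-1,-1,-1,-1]}' >/dev/null
python3 -m jog '{"offset":[[-0.13,1,0],[-0.13,1,0],[-0.13,1,0],[-0.13,1,0],[-0.13,1,0]],"rot":[[0,0,0],[0,0,0],[0,0,0],[0,0,0],[0,0,0]],"gripper":[-1,-1,-1,-1,-1]}' >/dev/null
python3 -m jog '{"offset":[[-0.13,0.95,0],[0,0,0.6],[0,0,0],[0,0,0],[0,0,0]],"rot":[[0,0,0],[0,0,0],[0,0,0],[0,0,0],[0,0,0]],"gripper":[-1,-1,-1,-1,-1]}'
python3 - <<'E'
from h import *
t=np.load("tray.npy"); st();to(W(t,(-30,0,15)))
E
```

```text
time: 50.08
tcp_pos: [0.5519, 0.0207, 0.0581]
orientation: [-0.0, 1.0, -0.025, -0.001]
ft_force: [-1.1, 0.6, -1.3]
finger_gap: 0.265
time: 50.5
tcp_pos: [0.5562, 0.0205, 0.1519]
orientation: [-0.0, 0.996, -0.092, 0.006]
ft_force: [1.1, 0.3, -2.0]
finger_gap: 0.267
time: 52.17
tcp_pos: [0.4294, -0.3615, 0.1315]
orientation: [-0.0, 0.996, -0.091, 0.0]
ft_force: [0.5, -0.0, -1.7]
finger_gap: 0.264
t 52.17 tcp [ 0.4294 -0.3615  0.1315] gap 0.264 F [ 0.5 -0.  -1.7]
[[0.984, -0.18, 0.0], [-0.18, -0.984, 0.0], [0.0, -0.0, -1.0]] q [-0.84  0.5   1.56  0.    1.08  0.92]
offset units [-0.19  0.16  4.66] dist mm [  -5.4   -3.  -116.5]
```

```bash

python3 -m jog '{"offset":[[-0.19,0.16,0.9],[0,0,0.9],[0,0,0.9],[0,0,0.9],[0,0,0.8]],"rot":[[0,0,0],[0,0,0],[0,0,0],[0,0,0],[0,0,0]],"gripper":[-1,-1,-1,-1,-1]}' >/dev/null
python3 -m jog '{"offset":[[0,0,0.25],[0,0,0.05],[0,0,0],[0,0,0],[0,0,0]],"rot":[[0,0,0],[0,0,0],[0,0,0],[0,0,0],[0,0,0]],"gripper":[-1,-1,-1,-1,-1]}'
python3 -m jog '{"offset":[[0,0,0],[0,0,0],[0,0,0],[0,0,0],[0,0,-0.9]],"rot":[[0,0,0],[0,0,0],[0,0,0],[0,0,0],[0,0,0]],"gripper":[-0.1,-0.1,-0.1,-0.1,-0.1]}'
python3 -m jog '{"offset":[[0,0,-0.9],[0,0,-0.9],[0,0,-0.9],[0,0,-0.9],[0,0,-0.9]],"rot":[[0,0,0],[0,0,0],[0,0,0],[0,0,0],[0,0,0]],"gripper":[-0.1,-0.1,-0.1,-0.1,-0.1]}' 
python3 - <<'E'
from h import *
j=np.load("jig.npy");to(W(j,(0,81,45)))
E
```

```text
time: 53.0
tcp_pos: [0.4243, -0.3653, 0.0147]
orientation: [0.001, 0.996, -0.091, 0.001]
ft_force: [-0.1, 0.3, -2.7]
finger_gap: 0.265
time: 53.42
tcp_pos: [0.4218, -0.3632, 0.0332]
orientation: [-0.003, 0.996, -0.091, -0.003]
ft_force: [-0.6, -0.9, 0.7]
finger_gap: 0.448
time: 53.83
tcp_pos: [0.4235, -0.365, 0.15]
orientation: [-0.0, 0.996, -0.091, 0.0]
ft_force: [0.6, 0.4, -0.2]
finger_gap: 0.448
offset units [  1.96 -18.25   4.2 ] dist mm [ 131.1  439.7 -105. ]
```

```bash

python3 -m jog '{"offset":[[0.1,-0.96,0],[0.1,-0.96,0],[0.1,-0.96,0],[0.1,-0.96,0],[0.1,-0.96,0]],"rot":[[0,0,0],[0,0,0],[0,0,0],[0,0,0],[0,0,0]],"gripper":[-0.1,-0.1,-0.1,-0.1,-0.1]}' >/dev/null
python3 -m jog '{"offset":[[0.1,-0.96,0],[0.1,-0.96,0],[0.1,-0.96,0],[0.1,-0.96,0],[0.1,-0.96,0]],"rot":[[0,0,0],[0,0,0],[0,0,0],[0,0,0],[0,0,0]],"gripper":[-0.1,-0.1,-0.1,-0.1,-0.1]}' >/dev/null
python3 -m jog '{"offset":[[0.1,-0.96,0],[0.1,-0.96,0],[0.1,-0.96,0],[0.1,-0.96,0],[0.1,-0.96,0]],"rot":[[0,0,0],[0,0,0],[0,0,0],[0,0,0],[0,0,0]],"gripper":[-0.1,-0.1,-0.1,-0.1,-0.1]}' >/dev/null
python3 -m jog '{"offset":[[0.1,-0.96,0],[0.1,-0.96,0],[0.1,-0.96,0],[0.1,-0.97,0],[0,0,0.9]],"rot":[[0,0,0],[0,0,0],[0,0,0],[0,0,-0.75],[0,0,-0.77]],"gripper":[-0.1,-0.1,-0.1,-0.1,-0.1]}' >/dev/null
python3 -m jog '{"offset":[[0,0,0.7],[0,0,0],[0,0,0],[0,0,0],[0,0,0]],"rot":[[0,0,0],[0,0,0],[0,0,0],[0,0,0],[0,0,0]],"gripper":[-0.1,-0.1,-0.1,-0.1,-0.1]}' 
python3 - <<'E'
from h import *
j=np.load("jig.npy");to(W(j,(0,81,45))); st()
E
```

```text
time: 55.92
tcp_pos: [0.554, 0.0747, 0.1101]
orientation: [-0.0, 1.0, -0.025, 0.001]
ft_force: [0.2, 0.5, 0.2]
finger_gap: 0.449
offset units [ 0.02 -0.    2.6 ] dist mm [  0.6   0.1 -65.1]
t 55.92 tcp [0.554  0.0747 0.1101] gap 0.449 F [0.2 0.5 0.2]
[[0.999, -0.051, 0.002], [-0.051, -0.999, 0.0], [0.002, -0.0, -1.0]] q [-0.    0.52  1.59  0.    1.02  1.62]
```

```bash

python3 -m jog '{"offset":[[0.02,0,0.85],[0,0,0.85],[0,0,0.88],[0,0,0],[0,0,0]],"rot":[[0,0,0],[0,0,0],[0,0,0],[0,0,0],[0,0,0]],"gripper":[-0.1,-0.1,-0.1,-1,-1]}' >/dev/null
python3 -m jog '{"offset":[[0,0,0],[0,0,0],[0,0,0],[0,0,0],[0,0,-0.5]],"rot":[[0,0,0],[0,0,0],[0,0,0],[0,0,0],[0,0,0]],"gripper":[-1,-1,-1,-1,-1]}'
python3 -m jog '{"offset":[[0,0,-0.9],[0,0,-0.9],[0,0,-0.9],[0,0,-0.8],[0,0,0]],"rot":[[0,0,0],[0,0,0],[0,0,0.8],[0,0,0.72],[0,0,0]],"gripper":[-1,-1,-1,-1,-1]}'
python3 -m jog '{"offset":[[-0.23,0.96,0],[-0.23,0.96,0],[-0.23,0.96,0],[-0.23,0.96,0],[-0.23,0.96,0]],"rot":[[0,0,0],[0,0,0],[0,0,0],[0,0,0],[0,0,0]],"gripper":[-1,-1,-1,-1,-1]}' >/dev/null
python3 -m jog '{"offset":[[-0.23,0.96,0],[-0.23,0.96,0],[-0.23,0.96,0],[-0.23,0.96,0],[-0.23,0.96,0]],"rot":[[0,0,0],[0,0,0],[0,0,0],[0,0,0],[0,0,0]],"gripper":[-1,-1,-1,-1,-1]}' >/dev/null
python3 -m jog '{"offset":[[-0.23,0.96,0],[-0.23,0.96,0],[-0.23,0.96,0],[-0.23,0.96,0],[-0.23,0.96,0]],"rot":[[0,0,0],[0,0,0],[0,0,0],[0,0,0],[0,0,0]],"gripper":[-1,-1,-1,-1,-1]}' >/dev/null
python3 -m jog '{"offset":[[-0.23,0.96,0],[-0.23,0.96,0],[-0.23,0.96,0],[-0.23,0.96,0],[0,0,0.6]],"rot":[[0,0,0],[0,0,0],[0,0,0],[0,0,0],[0,0,0]],"gripper":[-1,-1,-1,-1,-1]}' >/dev/null
python3 -m jog '{"offset":[[0,0,0],[0,0,0],[0,0,0],[0,0,0],[0,0,0]],"rot":[[0,0,0],[0,0,0],[0,0,0],[0,0,0],[0,0,0]],"gripper":[-1,-1,-1,-1,-1]}'
python3 - <<'E'
from h import *
t=np.load("tray.npy"); st();to(W(t,(-90,0,15)))
E
```

```text
time: 56.75
tcp_pos: [0.553, 0.0749, 0.0559]
orientation: [-0.0, 1.0, -0.025, -0.001]
ft_force: [-0.4, 0.3, -2.0]
finger_gap: 0.27
time: 57.17
tcp_pos: [0.5573, 0.075, 0.1497]
orientation: [-0.001, 0.996, -0.092, 0.006]
ft_force: [2.3, 0.1, -1.7]
finger_gap: 0.27
time: 59.25
tcp_pos: [0.364, -0.3533, 0.1298]
orientation: [0.0, 0.996, -0.091, 0.0]
ft_force: [0.0, -0.5, -1.8]
finger_gap: 0.269
t 59.25 tcp [ 0.364  -0.3533  0.1298] gap 0.269 F [ 0.  -0.5 -1.8]
[[0.984, -0.18, 0.001], [-0.18, -0.984, -0.001], [0.001, 0.001, -1.0]] q [-0.92  0.42  1.72  0.    1.01  0.83]
offset units [0.03 0.   4.59] dist mm [   0.9   -0.3 -114.8]
```

```bash

python3 -m jog '{"offset":[[0.03,0,0.9],[0,0,0.9],[0,0,0.9],[0,0,0.9],[0,0,0.78]],"rot":[[0,0,0],[0,0,0],[0,0,0],[0,0,0],[0,0,0]],"gripper":[-1,-1,-1,-1,-1]}' >/dev/null
python3 -m jog '{"offset":[[0,0,0.22],[0,0,0.05],[0,0,0],[0,0,0],[0,0,0]],"rot":[[0,0,0],[0,0,0],[0,0,0],[0,0,0],[0,0,0]],"gripper":[-1,-1,-1,-1,-1]}'
python3 -m jog '{"offset":[[0,0,0],[0,0,0],[0,0,0],[0,0,0],[0,0,-0.9]],"rot":[[0,0,0],[0,0,0],[0,0,0],[0,0,0],[0,0,0]],"gripper":[-0.1,-0.1,-0.1,-0.1,-0.1]}' >/dev/null
python3 -m jog '{"offset":[[0,0,-0.9],[0,0,-0.9],[0,0,-0.9],[0,0,-0.9],[0,0,-0.9]],"rot":[[0,0,0],[0,0,0],[0,0,0],[0,0,0],[0,0,0]],"gripper":[-0.1,-0.1,-0.1,-0.1,-0.1]}'  >/dev/null
python3 -m jog '{"offset":[[0,0,-0.9],[0,0,-0.9],[0,0,-0.9],[0,0,0],[0,0,0]],"rot":[[0,0,0],[0,0,0],[0,0,-1],[0,0,-1],[0,0,-1]],"gripper":[-0.1,-0.1,-0.1,-0.1,-0.1]}'  >/dev/null
python3 -m jog '{"offset":[[0,0,0],[0,0,0],[0,0,0],[0,0,0],[0,0,0]],"rot":[[0,0,-1],[0,0,-1],[0,0,-1],[0,0,-1],[0,0,-1]],"gripper":[-0.1,-0.1,-0.1,-0.1,-0.1]}'  >/dev/null
python3 -m jog '{"offset":[[0,0,0],[0,0,0],[0,0,0],[0,0,0],[0,0,0]],"rot":[[0,0,-1],[0,0,-1],[0,0,-1],[0,0,-1],[0,0,-1]],"gripper":[-0.1,-0.1,-0.1,-0.1,-0.1]}'  >/dev/null
python3 -m jog '{"offset":[[0,0,0],[0,0,0],[0,0,0],[0,0,0],[0,0,0]],"rot":[[0,0,-1],[0,0,-1],[0,0,-1],[0,0,-1],[0,0,-1]],"gripper":[-0.1,-0.1,-0.1,-0.1,-0.1]}'
python3 - <<'E'
from h import *
b=np.load("tb.npy");st();to(W(b,(-50,0,200)))
E
```

```text
time: 60.08
tcp_pos: [0.3648, -0.3545, 0.0143]
orientation: [0.001, 0.996, -0.091, 0.001]
ft_force: [-0.3, -0.3, -2.3]
finger_gap: 0.264
time: 62.58
tcp_pos: [0.3641, -0.3537, 0.2155]
orientation: [-0.0, 0.767, 0.641, 0.0]
ft_force: [-0.5, 0.5, -1.2]
finger_gap: 0.455
t 62.58 tcp [ 0.3641 -0.3537  0.2155] gap 0.455 F [-0.5  0.5 -1.2]
[[0.177, 0.984, -0.0], [0.984, -0.177, 0.0], [0.0, -0.0, -1.0]] q [-0.92  0.32  1.6   0.    1.22 -0.74]
offset units [28.16  4.53  0.63] dist mm [236.2 672.9 -15.5]
```

```bash

python3 -m jog '{"offset":[[1,0.16,0],[1,0.16,0],[1,0.16,0],[1,0.16,0],[1,0.16,0]],"rot":[[0,0,0],[0,0,0],[0,0,0],[0,0,0],[0,0,0]],"gripper":[-0.1,-0.1,-0.1,-0.1,-0.1]}'  >/dev/null
python3 -m jog '{"offset":[[1,0.16,0],[1,0.16,0],[1,0.16,0],[1,0.16,0],[1,0.16,0]],"rot":[[0,0,0],[0,0,0],[0,0,0],[0,0,0],[0,0,0]],"gripper":[-0.1,-0.1,-0.1,-0.1,-0.1]}'  >/dev/null
python3 -m jog '{"offset":[[1,0.16,0],[1,0.16,0],[1,0.16,0],[1,0.16,0],[1,0.16,0]],"rot":[[0,0,0],[0,0,0],[0,0,0],[0,0,0],[0,0,0]],"gripper":[-0.1,-0.1,-0.1,-0.1,-0.1]}'  >/dev/null
python3 -m jog '{"offset":[[1,0.16,0],[1,0.16,0],[1,0.16,0],[1,0.16,0],[1,0.16,0]],"rot":[[0,0,0],[0,0,0],[0,0,0],[0,0,0],[0,0,0]],"gripper":[-0.1,-0.1,-0.1,-0.1,-0.1]}'  >/dev/null
python3 -m jog '{"offset":[[1,0.16,0],[1,0.16,0],[1,0.16,0],[1,0.16,0],[1,0.16,0]],"rot":[[0,0,0],[0,0,0],[0,0,0],[0,0,0],[0,0,0]],"gripper":[-0.1,-0.1,-0.1,-0.1,-0.1]}'  >/dev/null
python3 -m jog '{"offset":[[1,0.16,0],[1,0.16,0],[1,0.16,0],[0.16,0,0],[0,0,0]],"rot":[[0,0,0],[0,0,0],[0,0,0],[0,0,0],[0,0,0]],"gripper":[-0.1,-0.1,-0.1,-0.1,-0.1]}' 
python3 - <<'E'
from h import *
b=np.load("tb.npy");st();to(W(b,(0,0,86)))
snap("top","t7");n=np.load("pics/top_last.npy"); f=lambda im,k:cv2.resize(im,None,fx=k,fy=k,interpolation=cv2.INTER_CUBIC)
o=np.zeros((600,800,3),np.uint8); A=f(n[240:390,450:580],3); o[:450,:390]=A
snap("side","s7");n=np.load("pics/side_last.npy"); B=f(n[140:260,195:330],3); o[:360,395:800]=B
C=f(n[370:480,200:460],1.55);o[365:365+C.shape[0],395:395+C.shape[1]]=C
cv2.imwrite("pics/j7.png",o)
E
```

```text
time: 65.08
tcp_pos: [0.6019, 0.3195, 0.2147]
orientation: [-0.0, 0.768, 0.64, -0.0]
ft_force: [-0.5, -0.2, -0.5]
finger_gap: 0.451
t 65.08 tcp [0.6019 0.3195 0.2147] gap 0.451 F [-0.5 -0.2 -0.5]
[[0.18, 0.984, -0.001], [0.984, -0.18, -0.0], [-0.0, -0.001, -1.0]] q [0.38 0.65 1.05 0.   1.44 0.56]
offset units [0.04 1.94 5.15] dist mm [  47.9   -7.7 -128.7]
```

View pics/j7.png

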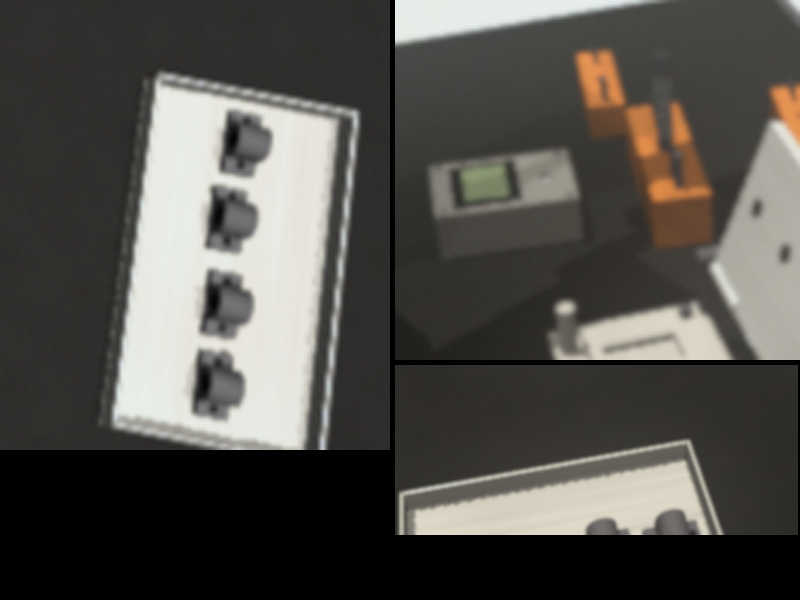

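All four blocks stand upright in the tray in a row, from crop (245,145) to (215,385). The counter is still where it was, and the punch is unmoved. Going over the punch to grip it.

```bash

python3 -m jog '{"offset":[[0.02,0.97,0],[0.02,0.97,0],[0,0,0.8],[0,0,0.5],[0,0,0]],"rot":[[0,0,-0.33],[0,0,0],[0,0,0],[0,0,0],[0,0,0]],"gripper":[-0.1,-0.1,-0.1,-0.1,-0.1]}' 
python3 -m jog '{"offset":[[0,0,0.9],[0,0,0.9],[0,0,0.9],[0,0,0.9],[0,0,0.2]],"rot":[[0,0,0],[0,0,0],[0,0,0],[0,0,0],[0,0,0]],"gripper":[-0.1,-0.1,-0.1,-0.1,-0.1]}' 
python3 - <<'E'
from h import *
b=np.load("tb.npy");st();to(W(b,(0,0,86)))
E
```

```text
time: 65.6
tcp_pos: [0.6491, 0.3087, 0.1797]
orientation: [-0.001, 0.76, 0.65, -0.003]
ft_force: [-0.2, 0.3, -0.6]
finger_gap: 0.454
time: 66.02
tcp_pos: [0.6483, 0.3095, 0.085]
orientation: [-0.001, 0.76, 0.65, -0.003]
ft_force: [-0.6, 0.2, -0.3]
finger_gap: 0.451
t 66.02 tcp [0.6483 0.3095 0.085 ] gap 0.451 F [-0.6  0.2 -0.3]
[[0.154, 0.988, -0.006], [0.988, -0.154, -0.002], [-0.003, -0.005, -1.0]] q [ 0.34  0.83  1.08 -0.    1.25  0.49]
offset units [ 0.1   0.04 -0.04] dist mm [1.5 2.3 1. ]
```

```bash

python3 -m jog '{"offset":[[0.05,0.04,0],[0,0,0],[0,0,0],[0,0,0],[0,0,0]],"rot":[[0,0,0],[0,0,0],[0,0,0],[0,0,0],[0,0,0]],"gripper":[-0.1,-0.4,-1,-1,-1]}' 
python3 -m jog '{"offset":[[0,0,0],[0,0,0],[0,0,0],[0,0,0],[0,0,0]],"rot":[[0,0,0],[0,0,0],[0,0,0],[0,0,0],[0,0,0]],"gripper":[-1,-1,-1,-1,-1]}' 
python3 - <<'E'
from h import *
st(); print(np.round(get_obs()["moment"],3))
E
```

```text
time: 66.43
tcp_pos: [0.6525, 0.3124, 0.0906]
orientation: [0.001, 0.759, 0.651, 0.002]
ft_force: [0.7, -0.5, 6.0]
finger_gap: 0.137
time: 66.85
tcp_pos: [0.6525, 0.3124, 0.0905]
orientation: [0.001, 0.759, 0.651, 0.002]
ft_force: [-0.0, -1.3, 6.2]
finger_gap: 0.131
t 66.85 tcp [0.6525 0.3124 0.0905] gap 0.131 F [-0.  -1.3  6.2]
[[0.153, 0.988, 0.004], [0.988, -0.153, 0.001], [0.002, 0.004, -1.0]] q [ 0.34  0.83  1.06 -0.    1.25  0.49]
[-0.087 -0.056 -0.052]
```

```bash

python3 -m jog '{"offset":[[0,0,-0.5],[0,0,-0.6],[0,0,-0.6],[0,0,-0.6],[0,0,-0.6]],"rot":[[0,0,0],[0,0,0],[0,0,0],[0,0,0],[0,0,0]],"gripper":[-1,-1,-1,-1,-1]}' 
python3 -m jog '{"offset":[[0,-0.9,0],[0,-0.9,0],[0,-0.9,0],[0,-0.9,0],[0,-0.3,0]],"rot":[[0,0,0],[0,0,0],[0,0,0],[0,0,0],[0,0,0]],"gripper":[-1,-1,-1,-1,-1]}' 
python3 -m jog '{"offset":[[-0.3,0,0],[0,0,0],[0,0,0],[0,0,0],[0,0,0]],"rot":[[0,0,0],[0,0,0],[0,0,0],[0,0,0],[0,0,0]],"gripper":[-1,-1,-1,-1,-1]}' 
python3 - <<'E'
from h import *
k=np.load("ctr.npy");st();h=W(k,(34,0,40));print(h);to(h+[0,0,.1225])
E
```

```text
time: 67.27
tcp_pos: [0.6512, 0.3122, 0.1621]
orientation: [-0.0, 0.759, 0.651, 0.0]
ft_force: [0.1, 0.3, -0.3]
finger_gap: 0.134
time: 67.68
tcp_pos: [0.5521, 0.3278, 0.1616]
orientation: [-0.001, 0.759, 0.651, -0.0]
ft_force: [0.4, 0.5, -1.3]
finger_gap: 0.137
time: 68.1
tcp_pos: [0.5548, 0.3192, 0.1603]
orientation: [0.0, 0.76, 0.65, 0.0]
ft_force: [-0.5, -0.4, -1.7]
finger_gap: 0.131
t 68.1 tcp [0.5548 0.3192 0.1603] gap 0.131 F [-0.5 -0.4 -1.7]
[[0.154, 0.988, 0.0], [0.988, -0.154, 0.0], [0.0, 0.0, -1.0]] q [0.4  0.61 1.28 0.   1.25 0.56]
[0.55156058 0.31590711 0.04      ]
offset units [-0.15 -0.11 -0.09] dist mm [-3.2 -3.3  2.2]
```

```bash

python3 -m jog '{"offset":[[-0.13,-0.08,0.5],[0,0,0.5],[0,0,0],[0,0,0],[0,0,0]],"rot":[[0,0,0],[0,0,0],[0,0,0],[0,0,0],[0,0,0]],"gripper":[-1,-1,-1,-1,-1]}' 
python3 - <<'E'
from h import *
k=np.load("ctr.npy");st();h=W(k,(34,0,40));o=get_obs()["tcp_pos"];print(h,proj("side",h),proj("top",h)); print("tip side",proj("side",o-[0,0,.0855]))
to(h+[0,0,.1225])
snap("side","s8");n=np.load("pics/side_last.npy"); f=lambda im,k:cv2.resize(im,None,fx=k,fy=k,interpolation=cv2.INTER_CUBIC)
A=f(n[165:225,205:285],5);snap("top","t8");m=np.load("pics/top_last.npy");B=f(m[250:310,185:265],5)
cv2.imwrite("pics/j8.png",np.hstack([A,B]))
E
```

```text
time: 68.52
tcp_pos: [0.552, 0.3168, 0.136]
orientation: [0.0, 0.759, 0.651, 0.0]
ft_force: [0.2, -0.3, -0.6]
finger_gap: 0.136
t 68.52 tcp [0.552  0.3168 0.136 ] gap 0.136 F [ 0.2 -0.3 -0.6]
[[0.153, 0.988, 0.001], [0.988, -0.153, 0.0], [0.0, 0.001, -1.0]] q [0.4  0.63 1.33 0.   1.19 0.55]
[0.55156058 0.31590711 0.04      ] [245.00029239 198.34288594] [217.24327202 279.49648834]
tip side [244.64622688 194.31695134]
offset units [-0.04 -0.01 -1.06] dist mm [-0.4 -0.9 26.5]
```

View pics/j8.png

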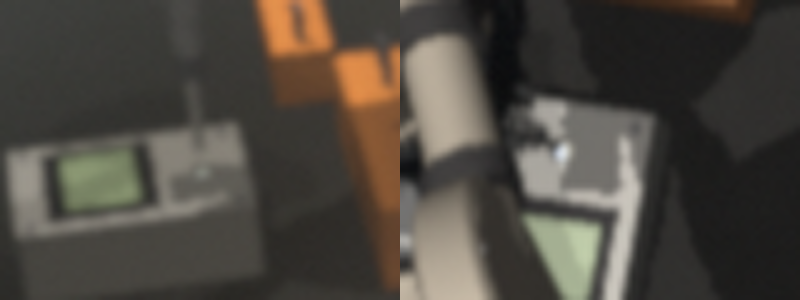

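Side view: the pin tip is at about (244.4,194.6), against a predicted (244.6,194.3), and the hole is at (245.2,199.4). It is aligned within about 1 mm, so I press down in steps.

```bash

python3 -m jog '{"offset":[[-0.03,0,0.25],[0,0,0.25],[0,0,0],[0,0,0],[0,0,0]],"rot":[[0,0,0],[0,0,0],[0,0,0],[0,0,0],[0,0,0]],"gripper":[-1,-1,-1,-1,-1]}' 
python3 -m jog '{"offset":[[0,0,0.08],[0,0,0.04],[0,0,0],[0,0,0],[0,0,0]],"rot":[[0,0,0],[0,0,0],[0,0,0],[0,0,0],[0,0,0]],"gripper":[-1,-1,-1,-1,-1]}'
python3 -m jog '{"offset":[[0,0,0.06],[0,0,0],[0,0,0],[0,0,0],[0,0,0]],"rot":[[0,0,0],[0,0,0],[0,0,0],[0,0,0],[0,0,0]],"gripper":[-1,-1,-1,-1,-1]}'
```

```text
time: 69.03
tcp_pos: [0.5512, 0.316, 0.123]
orientation: [-0.0, 0.759, 0.651, -0.0]
ft_force: [0.7, -0.2, -0.7]
finger_gap: 0.135
time: 69.45
tcp_pos: [0.5515, 0.3161, 0.1204]
orientation: [0.0, 0.759, 0.651, 0.0]
ft_force: [0.1, 0.2, 2.2]
finger_gap: 0.135
time: 69.87
tcp_pos: [0.5515, 0.3161, 0.1188]
orientation: [0.0, 0.759, 0.651, 0.0]
ft_force: [-0.3, -0.8, 3.3]
finger_gap: 0.132
```

The force rises at about 0.7 N/mm, which is the button's spring. Pressing on to the end of travel.

```bash

python3 -m jog '{"offset":[[0,0,0.03],[0,0,0.03],[0,0,0.03],[0,0,0],[0,0,0]],"rot":[[0,0,0],[0,0,0],[0,0,0],[0,0,0],[0,0,0]],"gripper":[-1,-1,-1,-1,-1]}'
python3 -m jog '{"offset":[[0,0,0.03],[0,0,0],[0,0,0],[0,0,0],[0,0,0]],"rot":[[0,0,0],[0,0,0],[0,0,0],[0,0,0],[0,0,0]],"gripper":[-1,-1,-1,-1,-1]}'
```

```text
time: 70.28
tcp_pos: [0.5517, 0.3163, 0.118]
orientation: [0.0, 0.759, 0.651, 0.001]
ft_force: [-2.1, 0.2, 12.2]
finger_gap: 0.137
time: 70.7
tcp_pos: [0.5519, 0.3164, 0.1179]
orientation: [0.0, 0.759, 0.651, 0.001]
ft_force: [-2.6, -0.8, 15.1]
finger_gap: 0.135
```

Button fully in: rigid end at 15 N, and the tip height agrees with 33 mm. Taking the punch back.

```bash

python3 -m jog '{"offset":[[0,0,-0.3],[0,0,-0.6],[0,0,-0.9],[0,0,-0.2],[0,0,0]],"rot":[[0,0,0],[0,0,0],[0,0,0],[0,0,0],[0,0,0]],"gripper":[-1,-1,-1,-1,-1]}'
python3 -m jog '{"offset":[[0.3,0.8,0],[0.1,0.8,0],[0,0.8,0],[0,0.8,0],[0,0.7,0]],"rot":[[0,0,0],[0,0,0],[0,0,0],[0,0,0],[0,0,0]],"gripper":[-1,-1,-1,-1,-1]}'
python3 -m jog '{"offset":[[0,0,0],[0,0,0],[0,0,0],[0,0,0],[0,0,0]],"rot":[[0,0,0],[0,0,0],[0,0,0],[0,0,0],[0,0,0]],"gripper":[-1,-1,-1,-1,-1]}'
python3 - <<'E'
from h import *
st();to([.6508,.3118,.1385])
E
```

```text
time: 71.12
tcp_pos: [0.5519, 0.3163, 0.1668]
orientation: [0.0, 0.759, 0.651, 0.001]
ft_force: [0.1, -0.4, -1.2]
finger_gap: 0.135
time: 71.53
tcp_pos: [0.6495, 0.3104, 0.163]
orientation: [-0.001, 0.759, 0.651, -0.001]
ft_force: [-0.7, -0.3, -0.1]
finger_gap: 0.131
time: 71.95
tcp_pos: [0.6483, 0.3114, 0.1655]
orientation: [-0.0, 0.759, 0.651, -0.0]
ft_force: [0.3, 0.2, -1.2]
finger_gap: 0.13
t 71.95 tcp [0.6483 0.3114 0.1655] gap 0.13 F [ 0.3  0.2 -1.2]
[[0.152, 0.988, -0.001], [0.988, -0.152, 0.0], [-0.0, -0.001, -1.0]] q [0.34 0.76 0.98 0.   1.4  0.49]
offset units [0.03 0.1  1.08] dist mm [  2.5   0.4 -27. ]
```

```bash

python3 -m jog '{"offset":[[0.03,0.1,0.4],[0,0,0.5],[0,0,0.3],[0,0,0],[0,0,0]],"rot":[[0,0,0],[0,0,0],[0,0,0],[0,0,0],[0,0,0]],"gripper":[-1,-1,-1,-1,-1]}'
python3 -m jog '{"offset":[[0,0,0.1],[0,0,0.1],[0,0,0.1],[0,0,0],[0,0,0]],"rot":[[0,0,0],[0,0,0],[0,0,0],[0,0,0],[0,0,0]],"gripper":[-1,-1,-1,-1,-1]}'
```

```text
time: 72.37
tcp_pos: [0.6513, 0.3113, 0.1348]
orientation: [-0.0, 0.759, 0.651, -0.001]
ft_force: [0.0, -0.2, -0.3]
finger_gap: 0.132
time: 72.78
tcp_pos: [0.6517, 0.3113, 0.128]
orientation: [-0.0, 0.759, 0.651, -0.0]
ft_force: [0.5, 1.1, -0.9]
finger_gap: 0.133
```

The tip is at 43 mm, below the block's top, with no force, so it is in the hole. Lowering on.

```bash

python3 -m jog '{"offset":[[0,0,0.2],[0,0,0.2],[0,0,0.2],[0,0,0.2],[0,0,0]],"rot":[[0,0,0],[0,0,0],[0,0,0],[0,0,0],[0,0,0]],"gripper":[-1,-1,-1,-1,-1]}'
python3 -m jog '{"offset":[[0,0,0.2],[0,0,0.2],[0,0,0.15],[0,0,0.06],[0,0,0]],"rot":[[0,0,0],[0,0,0],[0,0,0],[0,0,0],[0,0,0]],"gripper":[-1,-1,-1,-1,-1]}'
```

```text
time: 73.2
tcp_pos: [0.651, 0.3111, 0.1062]
orientation: [-0.001, 0.759, 0.651, -0.001]
ft_force: [-0.2, 0.2, -1.2]
finger_gap: 0.138
time: 73.62
tcp_pos: [0.6515, 0.3112, 0.0921]
orientation: [-0.0, 0.759, 0.651, -0.0]
ft_force: [1.3, -0.9, -0.7]
finger_gap: 0.136
```

```bash

python3 -m jog '{"offset":[[0,0,0.06],[0,0,0],[0,0,0],[0,0,0],[0,0,0]],"rot":[[0,0,0],[0,0,0],[0,0,0],[0,0,0],[0,0,0]],"gripper":[-1,-1,-1,-1,-1]}'
python3 -m jog '{"offset":[[0,0,0],[0,0,0],[0,0,0],[0,0,0],[0,0,0]],"rot":[[0,0,0],[0,0,0],[0,0,0],[0,0,0],[0,0,0]],"gripper":[-0.1,-0.1,-0.1,-0.1,-0.1]}'
python3 -m jog '{"offset":[[0,0,-0.6],[0,0,-0.9],[0,0,-0.9],[0,0,-0.9],[0,0,-0.9]],"rot":[[0,0,0],[0,0,0],[0,0,0],[0,0,0],[0,0,0]],"gripper":[-0.1,-0.1,-0.1,-0.1,-0.1]}'
python3 -m jog '{"offset":[[0,-1,-0.5],[0,-1,0],[0,-1,0],[0,-1,0],[0,-1,0]],"rot":[[0,0,0],[0,0,0],[0,0,0],[0,0,0],[0,0,0]],"gripper":[-0.1,-0.1,-0.1,-0.1,-0.1]}' >/dev/null
python3 -m jog '{"offset":[[0.5,-1,0],[0.5,-1,0],[0.5,-1,0],[0.5,-1,0],[0,0,0]],"rot":[[0,0,0],[0,0,0],[0,0,0],[0,0,0],[0,0,0]],"gripper":[-0.1,-0.1,-0.1,-0.1,-0.1]}'
python3 - <<'E'
from h import *
snap("side","s9");n=np.load("pics/side_last.npy"); f=lambda im,k:cv2.resize(im,None,fx=k,fy=k,interpolation=cv2.INTER_CUBIC)
snap("top","t9");m=np.load("pics/top_last.npy")
o=np.zeros((600,800,3),np.uint8)
A=f(n[140:340,200:400],2);o[:400,:400]=A
B=f(n[145:215,240:310],4);o[:280,410:690]=B
C=f(m[150:400,170:580],.95);o[290:290+C.shape[0],405:405+C.shape[1]]=C[:, :395]
cv2.imwrite("pics/j9.png",o)
E
```

```text
time: 74.03
tcp_pos: [0.6518, 0.3114, 0.0916]
orientation: [0.0, 0.759, 0.651, 0.0]
ft_force: [-0.4, -0.3, -0.5]
finger_gap: 0.133
time: 74.45
tcp_pos: [0.6518, 0.3113, 0.0914]
orientation: [0.0, 0.759, 0.651, 0.0]
ft_force: [0.2, 0.4, 0.5]
finger_gap: 0.452
time: 74.87
tcp_pos: [0.6516, 0.3113, 0.1974]
orientation: [-0.0, 0.759, 0.651, 0.0]
ft_force: [1.1, 1.1, 0.1]
finger_gap: 0.453
time: 75.7
tcp_pos: [0.4331, 0.3978, 0.2093]
orientation: [-0.001, 0.758, 0.652, -0.0]
ft_force: [0.1, 0.2, 0.9]
finger_gap: 0.455
```

View pics/j9.png

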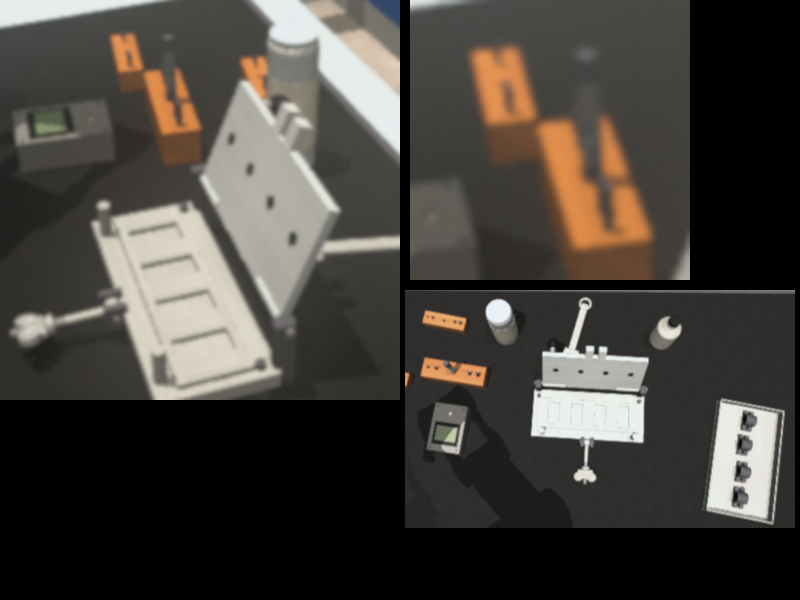

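Final view: the punch stands upright in the big block (crop 585,100), the four blocks are in the tray, the bolt is down and the nests are empty. I'll check the leaf angle numerically, then hand in.

```bash
python3 - <<'E'
from h import *
v=np.load("jig.npy")
for th in(1.8,1.88,1.95,2.0):
    for y in(-110,110):
        print(th,y,[np.round((proj("side",W(v,(63-113*np.cos(th)+b*np.sin(th),y,76+113*np.sin(th)+b*np.cos(th))))-[200,140])*2) for b in(-5,5)])
E
```

```text
1.8 -110 [array([309., 208.]), array([320., 208.])]
1.8 110 [array([222.,  77.]), array([232.,  78.])]
1.88 -110 [array([319., 208.]), array([330., 209.])]
1.88 110 [array([231.,  78.]), array([240.,  79.])]
1.95 -110 [array([328., 208.]), array([339., 210.])]
1.95 110 [array([238.,  78.]), array([247.,  80.])]
2.0 -110 [array([334., 209.]), array([344., 211.])]
2.0 110 [array([243.,  79.]), array([252.,  82.])]
```

The observed corners, (337,210) and (245,83), fit 1.95 rad.

```bash
python3 -c "
from h import *
st(); print(workorder.finish_job())"
```

```text
t 75.8 tcp [0.4364 0.3958 0.2092] gap 0.452 F [ 0.   0.8 -0.2]
[[0.151, 0.989, 0.001], [0.989, -0.151, 0.0], [0.0, 0.001, -1.0]] q [ 0.61  0.48  1.38 -0.    1.29  0.76]
the job is handed in; nothing more can be done
None
```

The whole job was done in the order asked and handed in at 75.8 s of the 210 s allowed.

- **Nut and bolt:** I backed the wing nut off about 450° in three strokes and pushed the bolt out to the front. The last view shows it lying right down.
- **Leaf:** It is open on its stop. The push met 18 N there, and its corners in the last view fit 1.95 rad.
- **Bearing blocks:** All four were present, and all four stand upright in a row in the tray.
- **Counter:** I pressed the reset button through its spring to a rigid end at about 15 N, with the tip at the fully-in height. I did not read the counter's display.
- **Punch:** It stands upright, back in its hole in the large tool block.
- **Left alone:** The spray can, oil bottle and spanner were not approached, and they look undisturbed in the last view.

Not everything went to plan:
- **Knob grip:** The ball slipped out of the grip at about 35°, so I pushed the leaf the rest of the way by its front edge.
- **Tray:** It was knocked a few centimetres during the run. My first refit was wrong, so I refitted it from its rim corners before placing the blocks.
- **First two blocks:** I let them go a few millimetres above the tray floor. Both landed upright.

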